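# Put each cooking thing on its own rest

### The arm

A 6-joint arm with a two-finger parallel gripper is mounted at the origin on a cart in front of the work surface, level with it; the furniture and walls round the work are solid. World frame = base frame: x ahead of the robot, y to its left, z up, the work surface at z = 0. Lengths are in m, angles in rad, forces in N, time in s.
With the tool pointing down it reaches from about 0.3 to 0.775 m from the base axis. Payload 14.6 kg.
Tool frame: the origin (TCP) lies at the very end of the fingers, on their centre line; the grasp point (between the pads) lies 19 mm behind it (pinch_z is the distance from the TCP to the grasp point, in m); z points along the fingers, y is the direction in which the jaws open and shut (so a half turn about z gives the same grasp; the last joint's range is limited). The gripper opens to 94 mm and grips with 3 to 60 N. Pads are 16 mm wide; open, the fingers measure 119 mm over their backs; the gripper's body (75 mm by 177 mm) begins 78 mm behind the grasp point.
Start: joints at [1.194, 0.3, 1.521, -0, 1.321, -0.067], TCP at [0.168, 0.524, 0.175] pointing down, gripper open.
Joint ranges: [-3.03, 3.03], [-0.79, 2.21], [0.23, 2.52], [-1.04, 4.18], [0, 3.07], [-2.55, 2.55]. Speed limits (rad/s): [2.22, 2.22, 2.57, 3.14, 3.14, 3.14].

### API

Orientations are given as [roll, pitch, yaw] about the fixed x, y, z axes, in that order (R = Rz(yaw) Ry(pitch) Rx(roll)).
In Python, from station import get_obs, camera, hand_in, pinch_z gives the robot as it stands.
- The arm moves only by the tool servo_tool, never from a script. Its argument "moves" is a list that holds one entry, the list of rows, each a list of 7 numbers: the turn, a rotation vector about the tool's x, y, z normalised to -1 to 1, where 1 is pi/2 rad, then the shift along the tool's x, y, z normalised to -1 to 1, where 1 is 500 mm, then the closure, from 0 (fully open) to 1 (shut). In form: [[[rx, ry, rz, x, y, z, hand], ...]]. A call has 1 to 12 rows; each row is the pose to reach, as a shift and turn from the pose measured when the call began, along the tool's axes at that moment; what a row does not reach only later rows make up. A row lasts 1/12 s, in which the tool goes at most 41.7 mm and 7.16 degrees, less where a joint would pass 70% of its speed; a pose out of reach is approached as far as the arm can. A call with a number of a shift or a turn outside -1 to 1 is refused whole. A call with a gripper value outside its range is refused whole. The fingers move at their own pace and stop on an object; "squeeze" is the grip in N (left out, the last holds). Time passes only in rows, so rows that repeat a pose let the fingers close. It gives the time, the measured TCP pose, the force and the opening at its end, in the units of the state.
- get_obs(): the state, without advancing time (a new reading comes with each control period).
- camera(name): name is "scene" or "top"; returns a dict with "color" (420x560x3 uint8, red, green, blue), "intrinsics" (3x3 intrinsics, pixels), "rvec" (rotation vector, rad) and "tvec" (3), from world to camera coordinates, as OpenCV has them. Camera axes: x right, y down, z forward; pixel columns grow to the right and rows downward; lengths in m; the calibration is good to about 2 mm. A picture is of the moment at which its call begins. There is no depth.
- hand_in(): hands the job in, once; it reports no verdict.
The state is a dict: "time_s": time; "qpos": joint angles; "joint_vel": joint speeds; "tau": joint torques, N m; "ee_pos": TCP position; "eef_rot": TCP orientation; "force": force on the tool from outside, world axes, zero at the start; "moment": the same for the moment, N m; "grip_width": finger opening in m.
Only numpy, scipy, OpenCV 4.12 (cv2) and the standard library are available. Lean on these libraries where they do the work, as an engineer would, in place of code of your own. Each camera call takes 0.05 s, during which the arm holds its last target.

### The job

Get the worktop ready for cooking: lay the lemon lengthways in the yellow oval dish, stand the red kitchen timer upright on the round red stand, put the garlic bulb in the round blue dish and stand the spice jar upright in the round recess of the square dark wooden coaster, each in the middle of its rest. Set them down gently, do not drop them, and leave the tin and the teaspoon where they are.

Things in the scene. Friction and masses are not known exactly. Their poses are not given: they have to be found in the camera images.
- lemon_mid (a point): centre of the loose yellow lemon, 83 long x 58 wide x 58 high mm, lying on the worktop (centre 29 mm up); x axis along its length, z up at the start; its two ends look alike for this job; about 0.13 kg
- timer_mid (a point): centre of the loose red clockwork kitchen timer, round, 62 mm across at the foot, 59 mm across the ring above it (24 to 45 mm up), with a 24 mm knob on top, 57 mm high in all; this point is 28.5 mm above its underside; z up; the ring does not turn; about 0.12 kg
- garlic_mid (a point): centre of the loose whitish garlic bulb, about 60 x 57 mm across and 58 mm high with its stalk; this point is 29 mm above its underside; z along the stalk, up at the start
- jar_mid (a point): centre of the loose spice jar, a glass cylinder with a dark brown cap, 41 mm across and 105 mm high; this point is 52.5 mm above its underside; z up, cap on top
- lemon_dish: fixed yellow oval dish, 109 x 83 mm outside, flat inside 91 x 65 mm, floor 4 mm and rounded rim 9 mm above the worktop; origin at the centre of its underside, x axis along its length, z up
- timer_stand: fixed round red stand, 91 mm across outside, 73 mm inside, floor 4 mm and rounded rim 9 mm above the worktop, a grey circle in its middle; origin at the centre of its underside, z up
- garlic_dish: fixed round blue dish with white ring ribs on its floor, 91 mm across outside, 73 mm inside, floor 4 mm and rounded rim 9 mm above the worktop; origin at the centre of its underside, z up
- jar_coaster: fixed square dark wooden coaster, 88 x 88 mm, 10 mm thick, with a round recess in its middle 57 mm across and 6 mm deep (floor 4 mm above the worktop); origin at the centre of its underside, x and y along its sides, z up
- tin_mid (a point): centre of a loose low food tin with a red label, 75 mm across, 58 mm high, standing behind the work: to be left alone
- teaspoon_mid (a point): centre of a loose steel teaspoon, 137 x 28 x 13 mm, lying at the right-hand end of the worktop: to be left alone
There are look-alikes about, which are no part of the job. Of the things that look like the part that bears timer_mid, the larger one is meant.

How it is judged:
By the outcome, as a careful person would: the job done as asked, in the order asked, and still so for the second after the job is handed in, with the robot touching nothing.
It also fails if it takes over 120 s, if anything falls off the work surface, if the arm or the gripper's body presses on something with over 40 N, if the wrist force passes 120 N, or if a joint passes its speed limit or range.

## Working session

There is one attempt and no reset: what is moved stays moved. The work goes in short steps, Python scripts to look and compute and a tool call to move; the robot and the scene stay as the last step left them, time stands still between calls to the robot, and variables do not carry over. Pictures are saved under pics/ and viewed, and the job is handed in when it is done.

Besides the shell and the picture viewer there is one more tool, called after "Emit:" by a JSON object that holds its "op" and its "data", one argument or row to a line. servo_tool: Moves the arm, as the interface text tells. Scaled input: -1 to 1 covers 500 mm each way for a shift and pi/2 rad each way for a turn. Its arguments: {"type":"object","properties":{"moves":{"type":"array"},"squeeze":{"type":"number"}},"required":["moves"]}

```bash
ls; mkdir -p pics; python3 - <<'E'
from station import *
import cv2
print(get_obs(), pinch_z)
for n in("scene","top"):
    c=camera(n); cv2.imwrite(f"pics/{n}0.png",cv2.resize(c["color"][:,:,::-1],(800,600),interpolation=cv2.INTER_CUBIC)); print(c["intrinsics"],c["rvec"],c["tvec"])
E
```

```text
pics
{'time_s': 0.0, 'qpos': array([ 1.19437408e+00,  3.00460140e-01,  1.52157902e+00, -1.50178706e-05,
        1.32069642e+00, -6.66101717e-02]), 'joint_vel': array([-0.00062848, -0.00016646,  0.0001614 ,  0.00131987, -0.00104475,
        0.00043398]), 'tau': array([ 4.70326063e-05, -5.31814206e+01, -3.52729189e+01,  7.07810232e-02,
        2.44234741e-02, -1.11682455e-04]), 'ee_pos': array([0.1675869 , 0.52353473, 0.17419323]), 'eef_rot': array([-3.14045129e+00, -6.15602122e-05,  2.83178426e+00]), 'force': array([-0.31664104, -0.02080105, -0.36592062]), 'moment': array([-0.04357528, -0.01808398, -0.06361426]), 'grip_width': 0.09416884618864468} 0.0188
[[484.17484226   0.         275.72722044]
 [  0.         484.17484226 209.4493853 ]
 [  0.           0.           1.        ]] [ 0.89533323 -2.65259171  0.93039932] [0.45644139 0.31700676 1.09758108]
[[445.20013217   0.         272.50418017]
 [  0.         445.20013217 213.40640692]
 [  0.           0.           1.        ]] [ 2.17001925 -2.19526122  0.03722091] [0.00505669 0.58335773 1.10932748]
```

View pics/scene0.png

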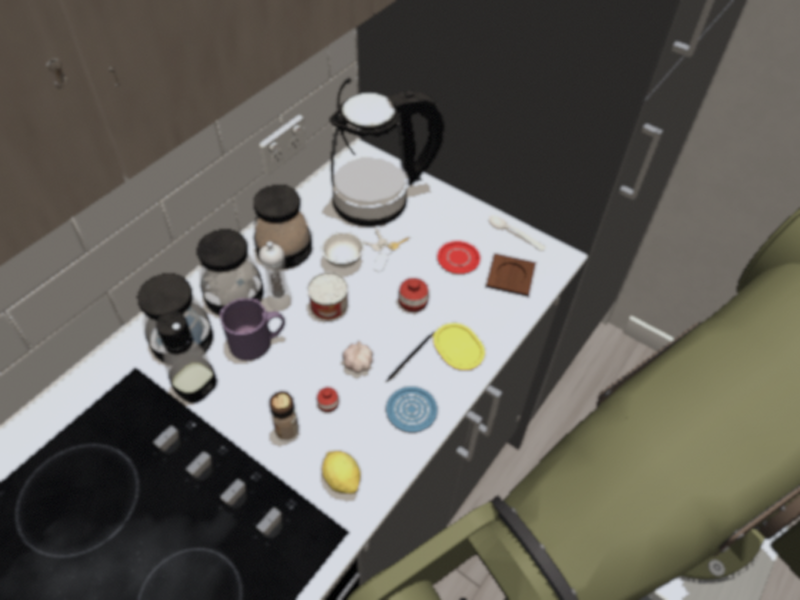

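View pics/top0.png

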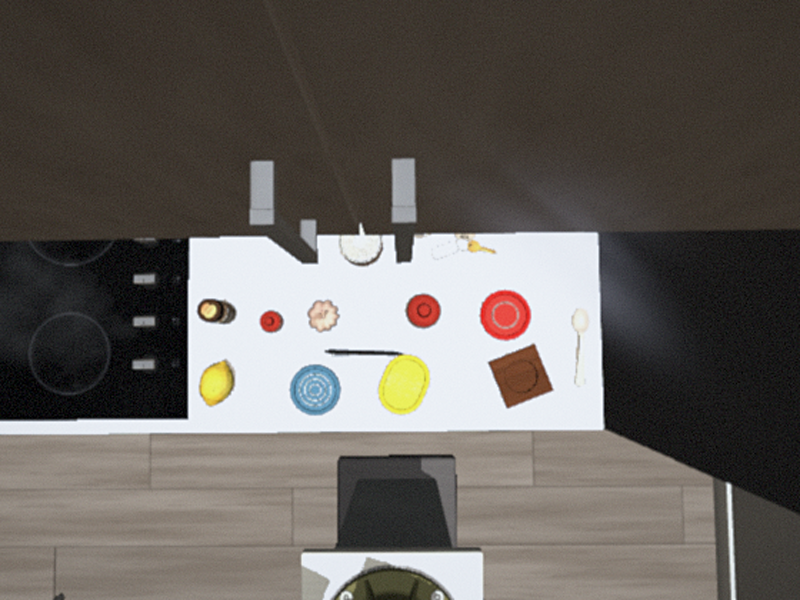

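```bash
cat > h.py <<'E'
from station import *
import cv2, numpy as np
def cam(n):
    c=camera(n); R=cv2.Rodrigues(np.array(c["rvec"],float))[0]; return c["color"],np.array(c["intrinsics"]),R,np.array(c["tvec"],float).ravel()
def back(K,R,t,uv,z):
    uv=np.atleast_2d(uv).astype(float); d=np.c_[uv,np.ones(len(uv))]@np.linalg.inv(K).T@R; C=-R.T@t
    return C+d*((z-C[2])/d[:,2])[:,None]
def proj(K,R,t,P):
    p=np.atleast_2d(P)@R.T+t; p=p@K.T; return p[:,:2]/p[:,2:]
def crop(n,name,u,v,r,s=8):
    im=cam(n)[0] ; a=im[max(0,v-r):v+r,max(0,u-r):u+r]
    cv2.imwrite(name,cv2.resize(a[:,:,::-1],None,fx=s,fy=s,interpolation=cv2.INTER_CUBIC))
E
python3 - <<'E'
from h import *
for n in("scene","top"):
    im,K,R,t=cam(n); print(n,"C",-R.T@t, proj(K,R,t,[[0,0,0],[.168,.524,.175],[.5,0,0]])/.7)
im,K,R,t=cam("top")
names=dict(lemon=(217,382,.029),jar=(210,310,.105),smalltimer=(271,321,.03),garlic=(323,316,.03),timer=(423,310,.057),stand=(505,315,.009),coaster=(520,376,.01),ldish=(404,384,.009),gdish=(315,390,.009),spoon=(580,345,0),tin=(360,245,.058),corner=(604,430,0),cl=(188,418,0),back=(600,233,0),pen=(365,352,.005))
for k,(u,v,z) in names.items(): print(k,back(K,R,t,[[u*.7,v*.7]],z).round(3))
im,K,R,t=cam("scene")
print('scene')
names=dict(lemon=(341,472,.029),jar=(282,397,.105),timer=(413,283,.057),stand=(459,257,.009),coaster=(511,275,.01),ldish=(459,346,.009),gdish=(412,409,.009),garlic=(358,357,.03))
for k,(u,v,z) in names.items(): print(k,back(K,R,t,[[u*.7,v*.7]],z).round(3))
im=cam("top")[0]; a=im[160:305,125:430]; cv2.imwrite("pics/tc.png",cv2.resize(a[:,:,::-1],None,fx=2.6,fy=2.6,interpolation=cv2.INTER_CUBIC))
im=cam("scene")[0]; a=im[90:370,90:410]; cv2.imwrite("pics/sc.png",cv2.resize(a[:,:,::-1],None,fx=2.1,fy=2.1,interpolation=cv2.INTER_CUBIC))
E
```

```text
scene C [0.12125891 0.6309527  1.04914785] [[681.53822115 498.98608725]
 [403.61354377 713.18505771]
 [424.65808014 340.6865995 ]]
top C [ 0.520631   -0.02557975  1.13983696] [[392.19079028 639.31724246]
 [ 40.06790466 579.39963162]
 [389.05649763 351.93727431]]
lemon [[0.451 0.301 0.029]]
jar [[0.574 0.29  0.105]]
smalltimer [[0.557 0.206 0.03 ]]
garlic [[0.565 0.114 0.03 ]]
timer [[ 0.572 -0.06   0.057]]
stand [[ 0.563 -0.206  0.009]]
coaster [[ 0.455 -0.23   0.01 ]]
ldish [[ 0.443 -0.026  0.009]]
gdish [[0.434 0.132 0.009]]
spoon [[ 0.509 -0.34   0.   ]]
tin [[0.684 0.047 0.058]]
corner [[ 0.359 -0.378  0.   ]]
cl [[0.386 0.361 0.   ]]
back [[ 0.709 -0.381  0.   ]]
pen [[0.5   0.043 0.005]]
scene
lemon [[0.448 0.302 0.029]]
jar [[0.577 0.287 0.105]]
timer [[ 0.572 -0.059  0.057]]
stand [[ 0.561 -0.205  0.009]]
coaster [[ 0.453 -0.227  0.01 ]]
ldish [[ 0.44  -0.023  0.009]]
gdish [[0.432 0.134 0.009]]
garlic [[0.562 0.118 0.03 ]]
```

View pics/tc.png

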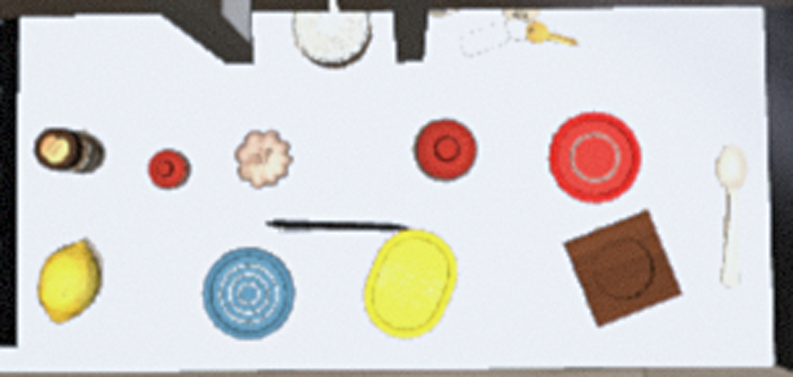

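View pics/sc.png

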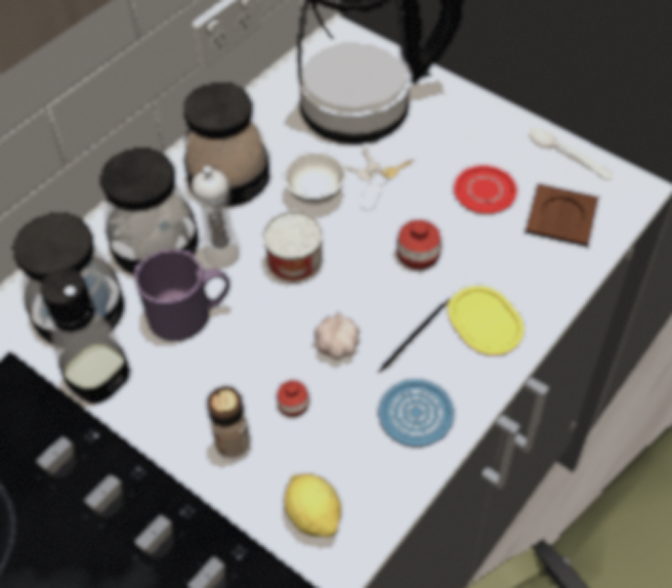

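```bash
cat > seg.py <<'E'
from h import *
def blobs(im,mode):
    hsv=cv2.cvtColor(im,cv2.COLOR_RGB2HSV)
    H,S,V=[hsv[...,i].astype(int) for i in range(3)]
    m={'yellow':(H>20)&(H<36)&(S>110)&(V>70),'red':((H<7)|(H>172))&(S>120)&(V>60),'blue':(H>90)&(H<120)&(S>70)&(V>60),
       'brown':(H<20)&(S>90)&(V>35)&(V<150),'garlic':(H<20)&(S>22)&(S<140)&(V>110)}[mode].astype(np.uint8)
    m=cv2.morphologyEx(m,cv2.MORPH_CLOSE,np.ones((7,7)) if mode=='blue' else np.ones((3,3)))
    n,l,st,ce=cv2.connectedComponentsWithStats(m)
    return [(st[i],ce[i],(l==i).astype(np.uint8)) for i in range(1,n) if st[i][4]>60]
E
python3 - <<'E'
from seg import *
for n in("top","scene"):
    im,K,R,t=cam(n)
    for mode,z in(('yellow',.009),('red',.009),('blue',.009),('brown',.01),('garlic',.03)):
        for s,c,m in blobs(im,mode):
            if n=='top' and not(160<c[1]<305 and 130<c[0]<425): continue
            if n=='scene' and (c[1]<100 or c[0]<150 or c[0]>400): continue
            zz=z
            ct=max(cv2.findContours(m,cv2.RETR_EXTERNAL,cv2.CHAIN_APPROX_NONE)[0],key=len)[:,0]
            out=[]
            for zz in (z,.029):
                P=back(K,R,t,ct,zz)[:,:2].astype(np.float32)
                h=cv2.convexHull(P*1000)
                e=cv2.fitEllipse(h) if len(h)>=5 else None; r=cv2.minAreaRect(P*1000)
                out.append((np.round(e[0],1),np.round(e[1],1),round(e[2],1)) if e else None)
            print(n,mode,s,c.round(1),out[0],'| z29',out[1],'| rect',np.round(r[0],1),np.round(r[1],1),round(r[2],1))
# cabinet edge
im,K,R,t=cam("top"); ims,Ks,Rs,ts=cam("scene")
for z in(.3,.4,.5,.6,.7,.8):
    a=back(K,R,t,[[230*.7,236*.7],[560*.7,232*.7]],z); print(z,a[:,0].round(3),(proj(Ks,Rs,ts,[[a[0,0],y,z] for y in(0,.3)])/.7).round(0).tolist())
for k,u,v,z in(("mug",247,312,.09),("mugbase",250,345,0),("mill",275,298,0),("dark",195,385,0),("bowl",342,262,0),('jarbase',285,432,0)): print(k,back(Ks,Rs,ts,[[u*.7,v*.7]],z).round(3))
E
```

```text
top yellow [ 265  248   36   42 1108] [282.4 268.7] (array([444.1, -24.7]), array([ 83.6, 106.6]), 69.6) | z29 (array([445.3, -24.9]), array([ 81.8, 104.8]), 68.2) | rect [444.9 -25.1] [ 78.4 101.9] 66.1
top yellow [140 253  23  31 519] [151.  267.9] (array([448.8, 309. ]), array([54.9, 77.1]), 70.1) | z29 (array([450., 303.]), array([53.9, 75.7]), 69.8) | rect [450.2 302.6] [62.2 63.6] 27.0
top red [336 203  35  35 939] [353.3 220.2] (array([ 564.3, -205.7]), array([86.5, 86.9]), 138.0) | z29 (array([ 563.6, -202.6]), array([85.1, 85.4]), 143.1) | rect [ 563.8 -202. ] [84.3 84.7] 88.7
top red [285 207  23  22 397] [296.  217.2] (array([573.2, -60.9]), array([54.8, 57.1]), 175.9) | z29 (array([572.7, -60.3]), array([54.9, 55.8]), 158.4) | rect [571.8 -60.5] [54.9 52.5] 89.3
top red [183 218  14  14 158] [189.1 224.6] (array([557.8, 211.4]), array([34.5, 35. ]), 128.1) | z29 (array([557.2, 207.3]), array([34.2, 34.5]), 128.2) | rect [557.4 206.5] [32.8 32.6] 89.4
top blue [203 256  35  34 936] [220.2 272.5] (array([435.6, 132.7]), array([85.4, 87. ]), 3.1) | z29 (array([437. , 129.9])
[... 5184 characters left out ...]
  289.2] [35.4 16.7] 46.2
scene garlic [304 389  49  31 938] [328.3 408. ] (array([197.1, 318.3]), array([ 68.4, 100.9]), 126.1) | z29 (array([194.8, 316.7]), array([ 66.4, 104.4]), 131.0) | rect [191.4 329.3] [78.6 70.3] 70.5
0.3 [0.662 0.661] [[352.0, 182.0], [214.0, 298.0]]
0.4 [0.646 0.645] [[358.0, 135.0], [208.0, 255.0]]
0.5 [0.629 0.628] [[367.0, 80.0], [202.0, 203.0]]
0.6 [0.612 0.611] [[376.0, 14.0], [194.0, 137.0]]
0.7 [0.595 0.594] [[388.0, -66.0], [183.0, 54.0]]
0.8 [0.578 0.578] [[403.0, -166.0], [170.0, -56.0]]
mug [[0.747 0.193 0.09 ]]
mugbase [[0.748 0.203 0.   ]]
mill [[0.787 0.095 0.   ]]
dark [[0.764 0.323 0.   ]]
bowl [[ 0.744 -0.056  0.   ]]
jarbase [[0.578 0.295 0.   ]]
```

```bash
cat > plan.py <<'E'
import sys
from h import *
from scipy.spatial.transform import Rotation as Ro
# usage: plan.py x y z yawdeg  [x y z yawdeg ...] ; TCP targets, pointing down
o=get_obs(); R0=Ro.from_euler('xyz',o["eef_rot"]); p=o["ee_pos"]
print('t',round(o["time_s"],2),'p',p.round(4),'rpy',np.degrees(o["eef_rot"]).round(2),'F',o["force"].round(1),'w',round(o["grip_width"],4),'q',o["qpos"].round(2))
a=list(map(float,sys.argv[1:])); last=p
for i in range(0,len(a),4):
    q=np.array(a[i:i+3]); Rt=Ro.from_euler('xyz',[180,0,a[i+3]],degrees=True)
    r=(R0.inv()*Rt).as_rotvec()/(np.pi/2); s=R0.inv().apply(q-p)/.5
    print(r.round(4).tolist()+s.round(4).tolist(),'dist mm',(np.linalg.norm(q-last)*1000).round(1)); last=q
E
python3 plan.py .4495 .3027 .13 159
python3 - <<'E'
from seg import *
im,K,R,t=cam("top"); ims,Ks,Rs,ts=cam("scene")
def tile(im,K,R,t,pts,r=22,s=8):
    out=[]
    for P in pts:
        u,v=proj(K,R,t,P)[0]; M=np.float32([[s,0,-(u-r)*s],[0,s,-(v-r)*s]]); a=cv2.warpAffine(im,M,(2*r*s,2*r*s),flags=cv2.INTER_CUBIC)
        a[r*s,:,:]=[0,255,0]; a[:,r*s,:]=[0,255,0]; out.append(a)
    return np.hstack(out)
pts=[[.4495,.3027,.029],[.572,-.060,.057],[.5645,.117,.03]]
pts2=[[.576,.289,.105],[.4545,-.2295,.005],[.443,-.024,.005]]
k=.75
a=np.vstack([tile(im,K,R,t,pts,s=6),tile(ims,Ks,Rs,ts,pts,s=6)]); cv2.imwrite("pics/t1.png",a[:,:,::-1])
a=np.vstack([tile(im,K,R,t,pts2,s=6),tile(ims,Ks,Rs,ts,pts2,s=6)]); cv2.imwrite("pics/t2.png",a[:,:,::-1])
E
```

```text
t 0.6 p [0.1677 0.5238 0.1747] rpy [-180.      0.    162.25] F [-0.2 -0.3 -0.6] w 0.0935 q [ 1.19  0.3   1.52 -0.    1.32 -0.07]
[-0.0, 0.0, 0.0361, -0.6716, -0.2493, 0.0895] dist mm 361.0
```

View pics/t1.png

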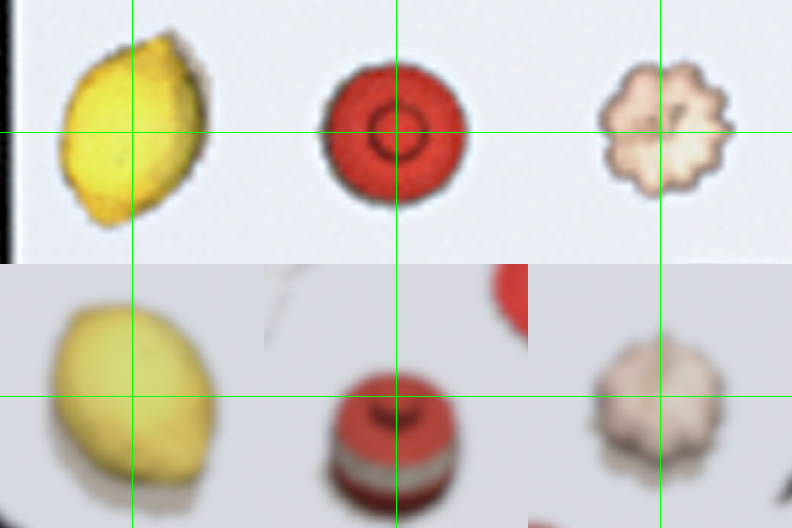

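View pics/t2.png

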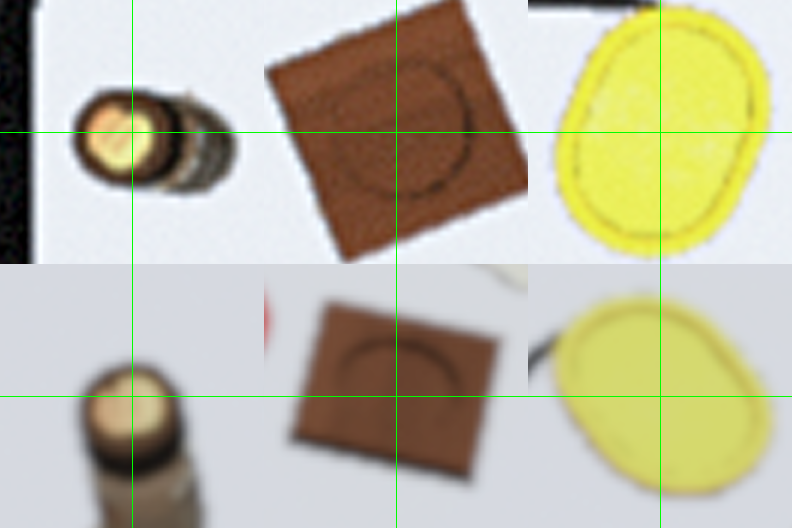

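Emit:
{"op": "servo_tool", "data": {
  "moves": [
    [[0,0,0.012,-0.22,-0.083,0.03,0],[0,0,0.012,-0.22,-0.083,0.03,0],[0,0,0.024,-0.44,-0.166,0.06,0],[0,0,0.036,-0.672,-0.249,0.09,0],[0,0,0.036,-0.672,-0.249,0.09,0],[0,0,0.036,-0.672,-0.249,0.09,0],[0,0,0.036,-0.672,-0.249,0.09,0],[0,0,0.036,-0.672,-0.249,0.09,0],[0,0,0.036,-0.672,-0.249,0.09,0],[0,0,0.036,-0.672,-0.249,0.09,0],[0,0,0.036,-0.672,-0.249,0.09,0],[0,0,0.036,-0.672,-0.249,0.09,0]]
  ]
}}

```text
time_s: 1.7
ee_pos: [0.4493, 0.3032, 0.1298]
eef_rot: [3.142, -0.0, 2.775]
force: [0.3, 0.4, -0.2]
grip_width: 0.094
```

```bash
python3 plan.py .4495 .3022 .06 159.5 .4495 .3022 .011 159.5
python3 - <<'E'
from h import *
im,K,R,t=cam("scene"); cv2.imwrite("pics/s1.png",cv2.resize(im[:,:,::-1],(800,600)))
E
```

```text
t 1.7 p [0.4493 0.3032 0.1298] rpy [ 1.8000e+02 -1.0000e-02  1.5901e+02] F [ 0.3  0.4 -0.2] w 0.094 q [ 0.53  0.32  1.6   0.    1.22 -0.68]
[0.0, -0.0001, -0.0055, -0.0011, -0.0017, 0.1396] dist mm 69.8
[0.0, -0.0001, -0.0055, -0.0011, -0.0017, 0.2376] dist mm 49.0
```

View pics/s1.png

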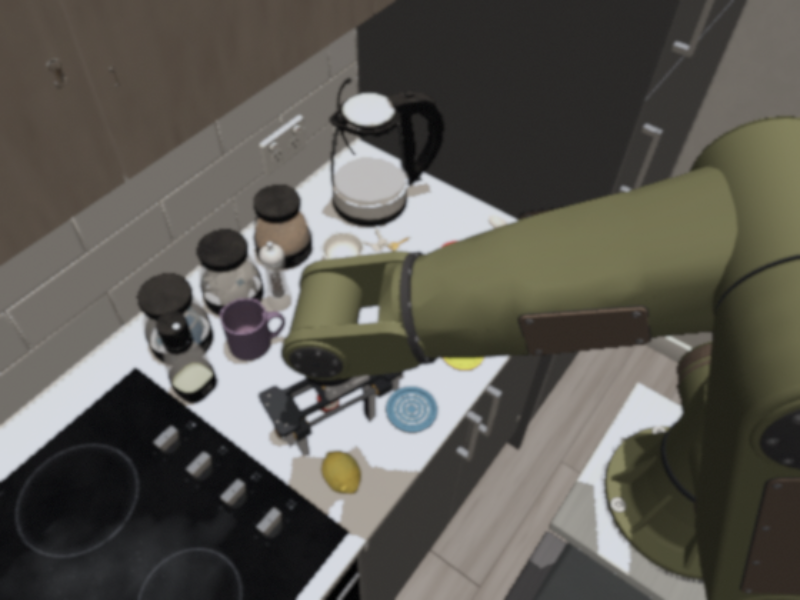

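Emit:
{"op": "servo_tool", "data": {
  "moves": [
    [[0,0,-0.005,-0.001,-0.002,0.04,0],[0,0,-0.005,-0.001,-0.002,0.08,0],[0,0,-0.005,-0.001,-0.002,0.12,0],[0,0,-0.005,-0.001,-0.002,0.15,0],[0,0,-0.005,-0.001,-0.002,0.18,0],[0,0,-0.005,-0.001,-0.002,0.205,0],[0,0,-0.005,-0.001,-0.002,0.225,0],[0,0,-0.005,-0.001,-0.002,0.2376,0],[0,0,-0.005,-0.001,-0.002,0.2376,0],[0,0,-0.005,-0.001,-0.002,0.2376,0.2],[0,0,-0.005,-0.001,-0.002,0.2376,0.3],[0,0,-0.005,-0.001,-0.002,0.2376,0.4]]
  ],
  "squeeze": 12
}}

```text
time_s: 2.75
ee_pos: [0.4495, 0.3027, 0.0119]
eef_rot: [3.14, 0.001, 2.784]
force: [-0.4, 0.3, 0.0]
grip_width: 0.0773
```

Emit:
{"op": "servo_tool", "data": {
  "moves": [
    [[0,0,0,0,0,0,0.5],[0,0,0,0,0,0,0.6],[0,0,0,0,0,0,0.7],[0,0,0,0,0,0,0.8],[0,0,0,0,0,0,0.8],[0,0,0,0,0,0,0.8]]
  ],
  "squeeze": 12
}}

```text
time_s: 3.25
ee_pos: [0.4496, 0.3028, 0.0121]
eef_rot: [3.14, 0.001, 2.784]
force: [-0.0, 0.6, 1.5]
grip_width: 0.0474
```

```bash
python3 plan.py .4495 .3022 .09 159.5 .443 -.024 .09 159 
python3 - <<'E'
from h import *
im,K,R,t=cam("scene"); cv2.imwrite("pics/s2.png",cv2.resize(im[200:380,140:320,::-1],None,fx=3,fy=3))
E
```

```text
t 3.25 p [0.4496 0.3028 0.0121] rpy [1.7991e+02 6.0000e-02 1.5952e+02] F [-0.   0.6  1.5] w 0.0474 q [ 0.53  0.47  1.69  0.    0.97 -0.69]
[0.001, 0.0006, 0.0002, -0.0004, -0.001, -0.1559] dist mm 78.0
[0.001, 0.0006, 0.0058, -0.2165, -0.6167, -0.1566] dist mm 326.3
```

View pics/s2.png

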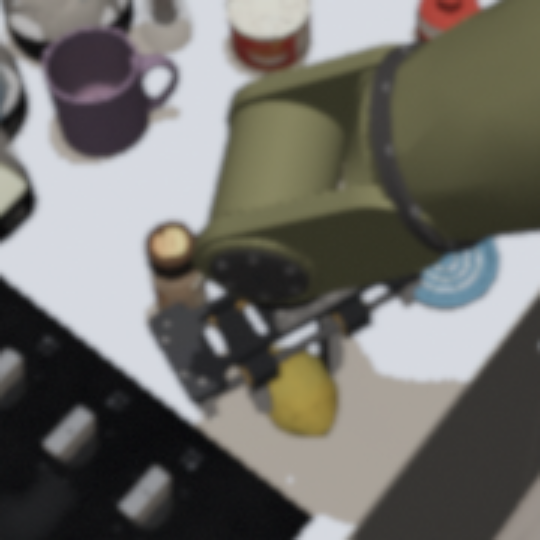

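```bash
python3 - <<'E'
from h import *
print(get_obs()["grip_width"])
im,K,R,t=cam("top"); cv2.imwrite("pics/t3.png",cv2.resize(im[180:320,100:280,::-1],None,fx=4,fy=4,interpolation=cv2.INTER_CUBIC))
ims,Ks,Rs,ts=cam("scene")
p=get_obs()["ee_pos"]; print((proj(Ks,Rs,ts,[p,p+[0,0,.019],[.4495,.3027,.029]])-[140,200])*3)
print((proj(K,R,t,[p,p+[0,0,.019],[.4495,.3027,.029]])-[100,180])*4)
from seg import blobs
for n in('top','scene'):
    im,K,R,t=cam(n)
    for s,c,m in blobs(im,'yellow'): print(n,s,c)
E
```

```text
0.04719726249563781
[[295.24772751 400.56304374]
 [294.18084815 389.89296716]
 [294.5072531  390.98642856]]
[[212.21658899 350.54184592]
 [203.3848571  352.55683288]
 [204.54239496 352.49491865]]
top [ 265  248   36   42 1110] [282.35675676 268.62612613]
top [142 253  21  16 165] [153.43636364 259.63636364]
scene [230 318  22  27 470] [240.67446809 331.51489362]
```

View pics/t3.png

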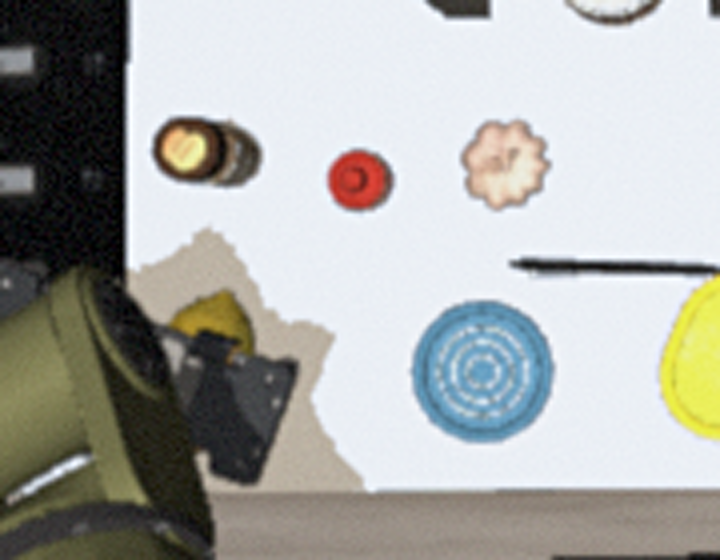

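```bash
python3 - <<'E'
from h import *
o=get_obs();p=o["ee_pos"];y=o["eef_rot"][2]; a=np.array([np.sin(y),-np.cos(y),0]); b=np.array([a[1],-a[0],0])
P=[p+s*.0237*a+[0,0,h] for s in(-1,1) for h in(0,.019,.06)]+[p+s*.036*a for s in(-1,1)]
P2=[np.array([.4495,.3027,.029])+s*.0415*np.array([np.cos(-.35),np.sin(-.35),0]) for s in(-1,1)]
for n,off,k,box in(("scene",[190,260],7,(260,350,190,300)),("top",[120,230],9,(230,300,120,200))):
    im,K,R,t=cam(n); c=cv2.resize(im[box[0]:box[1],box[2]:box[3],::-1],None,fx=k,fy=k,interpolation=cv2.INTER_CUBIC)
    for q,col in[(x,(0,255,0)) for x in P]+[(x,(255,0,255)) for x in P2]:
        u=(proj(K,R,t,q)[0]-off)*k; cv2.circle(c,tuple(int(v) for v in u),4,col,-1)
    cv2.imwrite(f"pics/g_{n}.png",c)
E
```

```text
(no output)
```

View pics/g_scene.png

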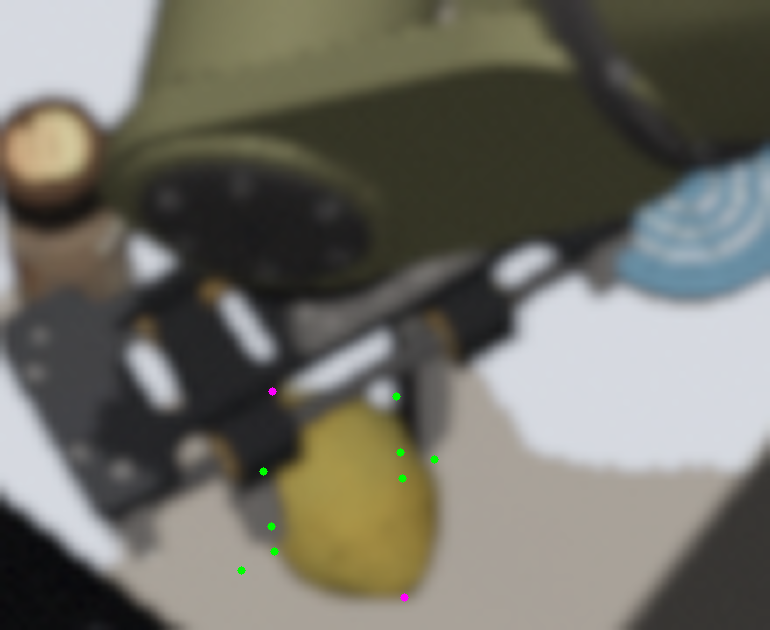

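View pics/g_top.png

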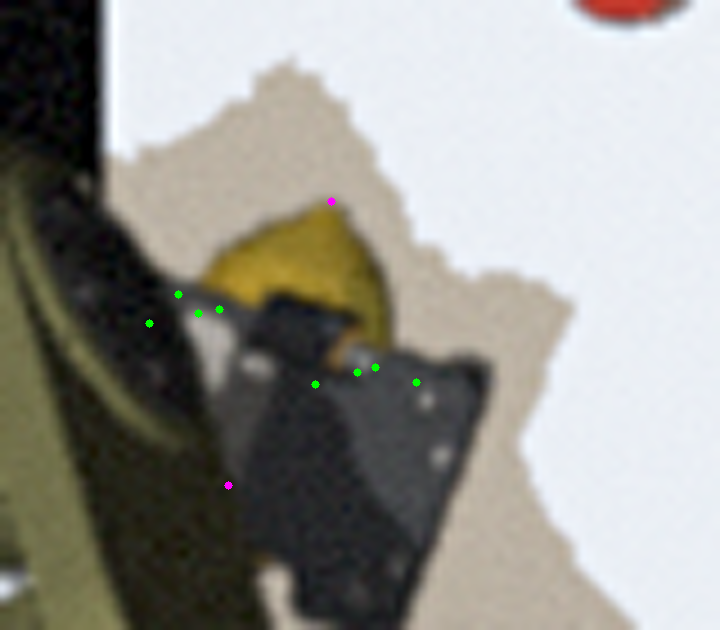

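Emit:
{"op": "servo_tool", "data": {
  "moves": [
    [[0,0,0,0,0,-0.01,0.8],[0,0,0,0,0,-0.03,0.8],[0,0,0,0,0,-0.05,0.8],[0,0,0,0,0,-0.07,0.8],[0,0,0,0,0,-0.09,0.8],[0,0,0,0,0,-0.11,0.8],[0,0,0,0,0,-0.11,0.8]]
  ],
  "squeeze": 15
}}

```text
time_s: 4.18
ee_pos: [0.4505, 0.3033, 0.0696]
eef_rot: [3.137, 0.003, 2.784]
force: [-0.9, 0.3, 0.7]
grip_width: 0.0189
```

```bash
python3 plan.py .443 -.024 .07 159 
python3 - <<'E'
from h import *
im,K,R,t=cam("scene"); cv2.imwrite("pics/s4.png",cv2.resize(im[200:380,140:320,::-1],None,fx=4,fy=4)[:600])
E
```

```text
t 4.18 p [0.4505 0.3033 0.0696] rpy [179.76   0.18 159.52] F [-0.9  0.3  0.7] w 0.0189 q [ 0.53  0.39  1.66  0.    1.09 -0.69]
[0.0026, 0.002, 0.0058, -0.2151, -0.6185, -0.0027] dist mm 327.4
```

View pics/s4.png

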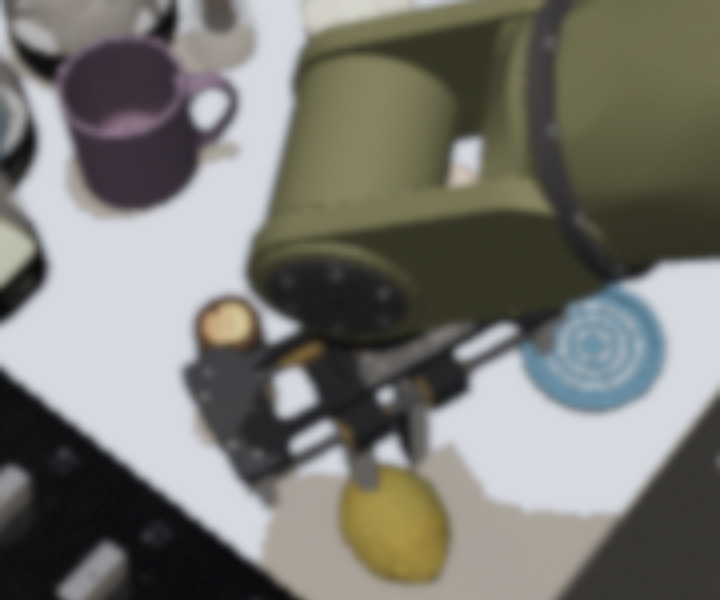

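```bash
cat > ov.py <<'E'
from h import *
import sys
tag=sys.argv[1]
o=get_obs();p=o["ee_pos"];y=o["eef_rot"][2]; a=np.array([np.sin(y),-np.cos(y),0]); w=o["grip_width"]/2
P=[(p+s*w*a+[0,0,h],(0,255,0)) for s in(-1,1) for h in(0,.019,.06)]+[(p,(255,0,0))]
for n in("scene","top"):
    im,K,R,t=cam(n); c0=proj(K,R,t,p)[0]; k=9; r=40
    M=np.float32([[k,0,-(c0[0]-r)*k],[0,k,-(c0[1]-30)*k]]); c=cv2.warpAffine(im,M,(2*r*k,60*k),flags=cv2.INTER_CUBIC)[:,:,::-1].copy()
    for q,col in P:
        u=(proj(K,R,t,q)[0]-[c0[0]-r,c0[1]-30])*k; cv2.circle(c,tuple(int(v) for v in u),3,col,-1)
    cv2.imwrite(f"pics/{tag}_{n}.png",c)
E
python3 ov.py o1
python3 - <<'E'
from seg import *
for n in('top','scene'):
    im,K,R,t=cam(n)
    for s,c,m in blobs(im,'yellow'):
        ct=max(cv2.findContours(m,cv2.RETR_EXTERNAL,cv2.CHAIN_APPROX_NONE)[0],key=len)[:,0]
        print(n,s,c,cv2.fitEllipse(cv2.convexHull((back(K,R,t,ct,.029)[:,:2]*1000).astype(np.float32))))
E
```

```text
top [ 265  248   36   42 1109] [282.36429216 268.66816952] ((445.4075927734375, -24.78384780883789), (82.06524658203125, 104.63442993164062), 68.94512176513672)
top [142 253  21  18 259] [152.99227799 262.08108108] ((464.38751220703125, 298.6425476074219), (41.39594650268555, 51.98059844970703), 156.9709930419922)
scene [226 317  26  28 534] [238.78277154 331.48314607] ((449.13580322265625, 302.7236328125), (52.83309555053711, 71.89685821533203), 70.72406768798828)
```

View pics/o1_scene.png

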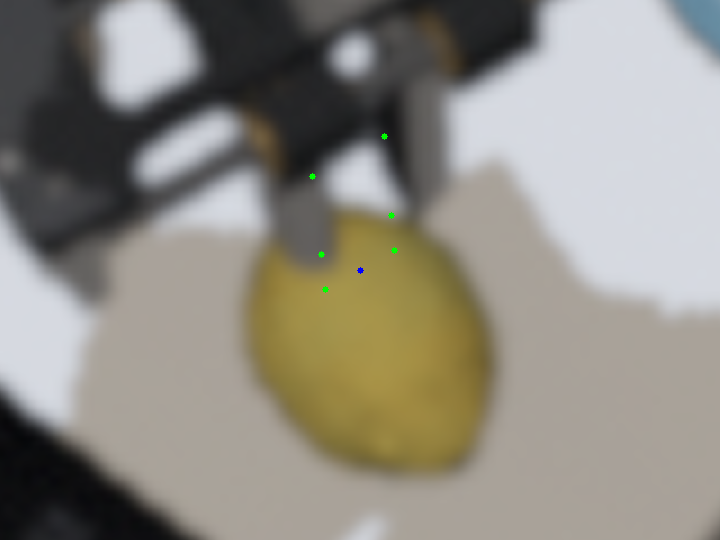

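View pics/o1_top.png

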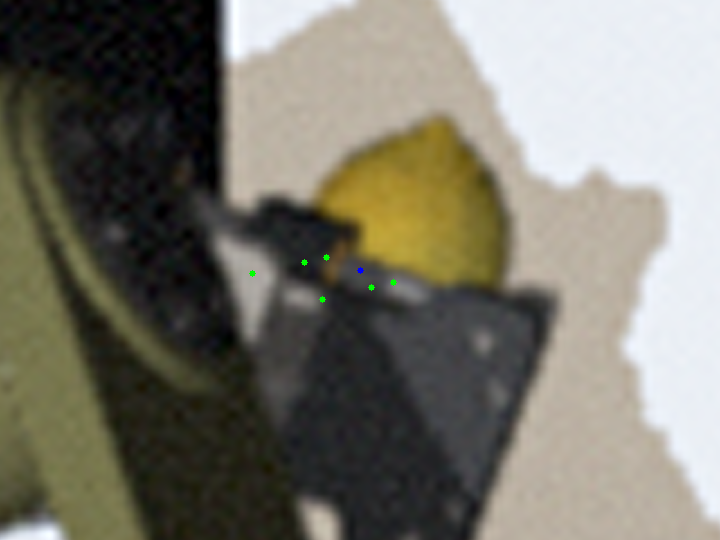

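```bash
python3 plan.py .4505 .3033 .1 159.5 .45 .225 .1 159.5 .45 .225 .04 159.5
```

```text
t 4.43 p [0.4492 0.3026 0.0664] rpy [1.7996e+02 2.0000e-02 1.5952e+02] F [-0.3  0.2 -0.9] w 0.0189 q [ 0.52  0.4   1.66  0.    1.08 -0.69]
[0.0004, 0.0002, 0.0002, -0.0019, 0.0023, -0.0671] dist mm 33.6
[0.0004, 0.0002, 0.0002, -0.0558, -0.1447, -0.0672] dist mm 78.3
[0.0004, 0.0002, 0.0002, -0.0557, -0.1448, 0.0528] dist mm 60.0
```

Emit:
{"op": "servo_tool", "data": {
  "moves": [
    [[0,0,0,0,0,-0.035,0.85],[0,0,0,0,0,-0.067,0.9],[0,0,0,-0.015,-0.04,-0.067,1],[0,0,0,-0.03,-0.08,-0.067,1],[0,0,0,-0.045,-0.12,-0.067,1],[0,0,0,-0.056,-0.145,-0.05,1],[0,0,0,-0.056,-0.145,-0.02,1],[0,0,0,-0.056,-0.145,0.02,1],[0,0,0,-0.056,-0.145,0.053,1],[0,0,0,-0.056,-0.145,0.053,1],[0,0,0,-0.056,-0.145,0.053,1]]
  ]
}}

```text
time_s: 5.35
ee_pos: [0.4497, 0.2247, 0.0394]
eef_rot: [-3.141, -0.001, 2.784]
force: [0.1, 0.2, 0.4]
grip_width: 0.0008
```

```bash
python3 plan.py .45 .225 .02 159.5;python3 ov.py o2
```

```text
t 5.35 p [0.4497 0.2247 0.0394] rpy [-1.7996e+02 -7.0000e-02  1.5952e+02] F [0.1 0.2 0.4] w 0.0008 q [ 0.39  0.36  1.79  0.    1.   -0.82]
[-0.0004, -0.0007, 0.0002, -0.0005, 0.0008, 0.0389] dist mm 19.4
```

View pics/o2_scene.png

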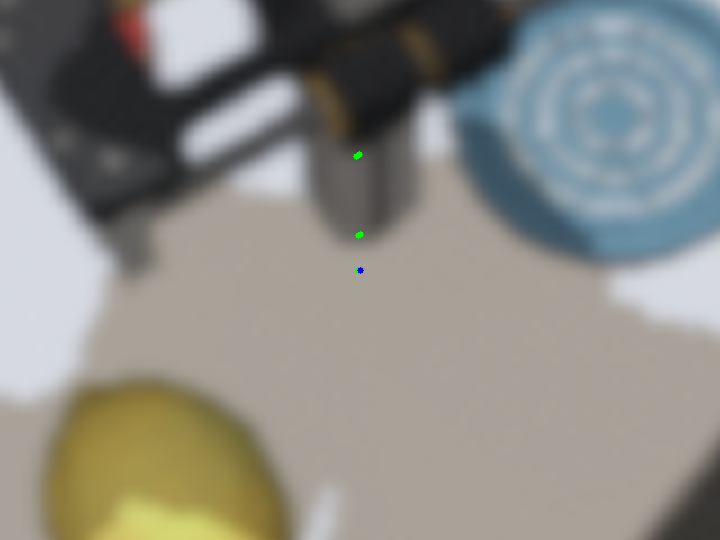

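View pics/o2_top.png

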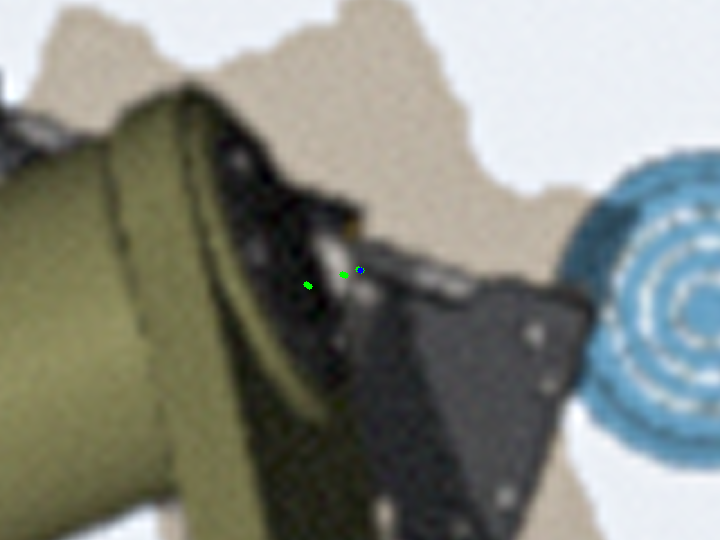

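Emit:
{"op": "servo_tool", "data": {
  "moves": [
    [[0,0,0,0,0,0.02,1],[0,0,0,0,0,0.04,1],[0,0,0,0,0,0.06,1],[0,0,0,0,0,0.07,1],[0,0,0,0,0,0.074,1],[0,0,0,0,0,0.074,1]]
  ]
}}

```text
time_s: 5.95
ee_pos: [0.4502, 0.225, 0.003]
eef_rot: [3.141, 0.0, 2.784]
force: [-0.2, 0.3, 0.3]
grip_width: 0.0004
```

Emit:
{"op": "servo_tool", "data": {
  "moves": [
    [[0,0,0,0,0,0.002,1],[0,0,0,0,0,0.004,1],[0,0,0,0,0,0.006,1]]
  ]
}}

```text
time_s: 6.2
ee_pos: [0.4504, 0.2251, 0.0002]
eef_rot: [3.141, 0.0, 2.784]
force: [0.2, -0.0, -0.4]
grip_width: 0.0002
```

```bash
python3 ov.py o3
```

```text
(no output)
```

View pics/o3_scene.png

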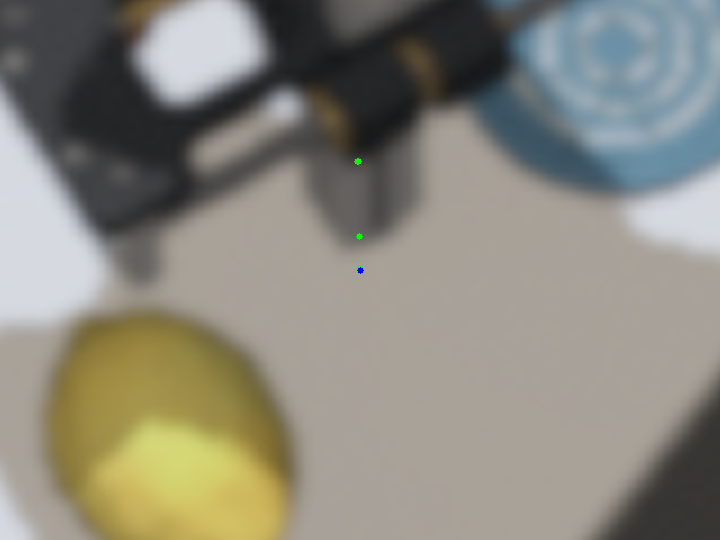

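Emit:
{"op": "servo_tool", "data": {
  "moves": [
    [[0,0,0,0,0,0.003,1],[0,0,0,0,0,0.006,1],[0,0,0,0,0,0.009,1],[0,0,0,0,0,0.012,1]]
  ]
}}

```text
time_s: 6.63
ee_pos: [0.4503, 0.225, -0.0061]
eef_rot: [3.141, 0.0, 2.784]
force: [0.1, 0.2, -0.1]
grip_width: 0.0005
```

Emit:
{"op": "servo_tool", "data": {
  "moves": [
    [[0,0,0,0,0,0.002,1],[0,0,0,0,0,0.004,1],[0,0,0,0,0,0.004,1]]
  ]
}}

```text
time_s: 6.88
ee_pos: [0.4502, 0.225, -0.0083]
eef_rot: [3.141, -0.0, 2.784]
force: [-0.7, -0.2, 0.3]
grip_width: 0.0008
```

Emit:
{"op": "servo_tool", "data": {
  "moves": [
    [[0,0,0,0,0,0.002,1],[0,0,0,0,0,0.004,1],[0,0,0,0,0,0.004,1]]
  ]
}}

```text
time_s: 7.13
ee_pos: [0.4501, 0.2249, -0.0105]
eef_rot: [3.141, -0.0, 2.784]
force: [1.0, 0.5, -0.2]
grip_width: 0.0009
```

Emit:
{"op": "servo_tool", "data": {
  "moves": [
    [[0,0,0,0,0,0.002,1],[0,0,0,0,0,0.004,1],[0,0,0,0,0,0.004,1]]
  ]
}}

```text
time_s: 7.38
ee_pos: [0.45, 0.2249, -0.0127]
eef_rot: [3.142, -0.0, 2.784]
force: [-1.2, -0.3, -1.1]
grip_width: 0.0007
```

Emit:
{"op": "servo_tool", "data": {
  "moves": [
    [[0,0,0,0,0,0.002,1],[0,0,0,0,0,0.002,1]]
  ]
}}

```text
time_s: 7.55
ee_pos: [0.4499, 0.2249, -0.0139]
eef_rot: [-3.141, -0.001, 2.784]
force: [-0.2, -0.2, -0.8]
grip_width: 0.0008
```

Emit:
{"op": "servo_tool", "data": {
  "moves": [
    [[0,0,0,0,0,0.002,1],[0,0,0,0,0,0.002,1]]
  ]
}}

```text
time_s: 7.72
ee_pos: [0.4498, 0.2248, -0.015]
eef_rot: [-3.141, -0.001, 2.784]
force: [-0.6, -0.5, -0.1]
grip_width: 0.0009
```

Emit:
{"op": "servo_tool", "data": {
  "moves": [
    [[0,0,0,0,0,0.002,1],[0,0,0,0,0,0.002,1]]
  ]
}}

```text
time_s: 7.88
ee_pos: [0.4497, 0.2248, -0.0162]
eef_rot: [-3.141, -0.001, 2.784]
force: [-0.2, -0.1, 1.1]
grip_width: 0.0007
```

Emit:
{"op": "servo_tool", "data": {
  "moves": [
    [[0,0,0,0,0,0.001,1],[0,0,0,0,0,0.001,1]]
  ]
}}

```text
time_s: 8.05
ee_pos: [0.4497, 0.2248, -0.0168]
eef_rot: [-3.141, -0.001, 2.784]
force: [-0.0, -0.2, -0.1]
grip_width: 0.0008
```

Emit:
{"op": "servo_tool", "data": {
  "moves": [
    [[0,0,0,0,0,0.001,1],[0,0,0,0,0,0.001,1]]
  ]
}}

```text
time_s: 8.22
ee_pos: [0.4496, 0.2248, -0.0174]
eef_rot: [-3.141, -0.001, 2.784]
force: [-0.4, -0.2, -0.5]
grip_width: 0.0003
```

Emit:
{"op": "servo_tool", "data": {
  "moves": [
    [[0,0,0,0,0,0.001,1],[0,0,0,0,0,0.001,1]]
  ]
}}

```text
time_s: 8.38
ee_pos: [0.4496, 0.2247, -0.018]
eef_rot: [-3.141, -0.001, 2.784]
force: [0.6, 1.3, 1.0]
grip_width: 0.0003
```

Emit:
{"op": "servo_tool", "data": {
  "moves": [
    [[0,0,0,0,0,0.001,1],[0,0,0,0,0,0.001,1]]
  ]
}}

```text
time_s: 8.55
ee_pos: [0.4496, 0.2247, -0.0186]
eef_rot: [-3.141, -0.001, 2.784]
force: [-0.2, -0.1, -0.8]
grip_width: 0.0005
```

```bash
python3 ov.py o4
```

```text
(no output)
```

View pics/o4_scene.png

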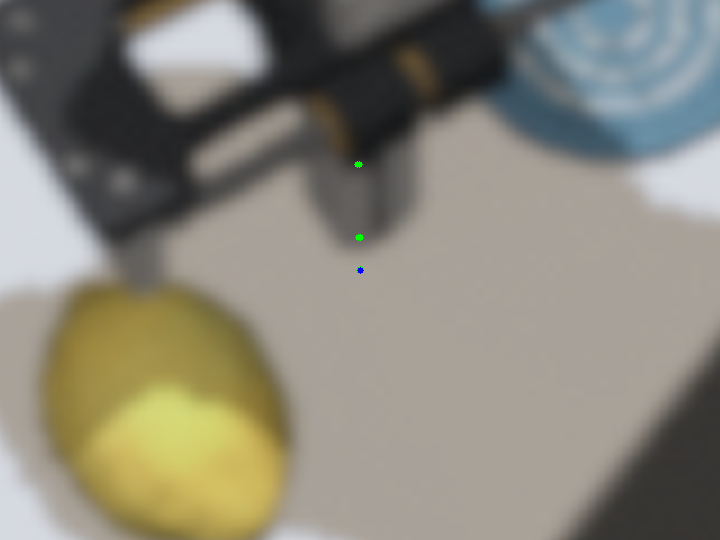

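Emit:
{"op": "servo_tool", "data": {
  "moves": [
    [[0,0,0,0,0,0.001,1],[0,0,0,0,0,0.002,1]]
  ]
}}

```text
time_s: 8.82
ee_pos: [0.4496, 0.2247, -0.0195]
eef_rot: [-3.141, -0.001, 2.784]
force: [1.1, -0.3, 0.6]
grip_width: 0.0008
```

Emit:
{"op": "servo_tool", "data": {
  "moves": [
    [[0,0,0,0,0,0.001,1],[0,0,0,0,0,0.002,1]]
  ]
}}

```text
time_s: 8.98
ee_pos: [0.4496, 0.2247, -0.0206]
eef_rot: [-3.141, -0.001, 2.784]
force: [-0.1, -0.4, 0.4]
grip_width: 0.0006
```

Emit:
{"op": "servo_tool", "data": {
  "moves": [
    [[0,0,0,0,0,0.001,1],[0,0,0,0,0,0.002,1]]
  ]
}}

```text
time_s: 9.15
ee_pos: [0.4496, 0.2247, -0.0217]
eef_rot: [-3.141, -0.001, 2.784]
force: [-0.1, -0.1, -0.8]
grip_width: 0.0003
```

Emit:
{"op": "servo_tool", "data": {
  "moves": [
    [[0,0,0,0,0,0.001,1],[0,0,0,0,0,0.002,1]]
  ]
}}

```text
time_s: 9.32
ee_pos: [0.4496, 0.2247, -0.0227]
eef_rot: [-3.141, -0.001, 2.784]
force: [-0.2, 0.3, -0.2]
grip_width: 0.0004
```

Emit:
{"op": "servo_tool", "data": {
  "moves": [
    [[0,0,0,0,0,0.001,1],[0,0,0,0,0,0.002,1]]
  ]
}}

```text
time_s: 9.48
ee_pos: [0.4495, 0.2247, -0.0238]
eef_rot: [-3.141, -0.001, 2.784]
force: [1.0, -0.7, -0.5]
grip_width: 0.0004
```

Emit:
{"op": "servo_tool", "data": {
  "moves": [
    [[0,0,0,0,0,0.001,1],[0,0,0,0,0,0.002,1]]
  ]
}}

```text
time_s: 9.65
ee_pos: [0.4495, 0.2247, -0.0248]
eef_rot: [-3.141, -0.001, 2.784]
force: [-0.1, -0.7, -0.5]
grip_width: 0.0004
```

Emit:
{"op": "servo_tool", "data": {
  "moves": [
    [[0,0,0,0,0,0.001,1],[0,0,0,0,0,0.002,1]]
  ]
}}

```text
time_s: 9.82
ee_pos: [0.4495, 0.2247, -0.0259]
eef_rot: [-3.141, -0.001, 2.784]
force: [0.1, -0.2, -1.4]
grip_width: 0.0005
```

```bash
python3 plan.py; python3 ov.py o5
```

```text
t 9.82 p [ 0.4495  0.2247 -0.0259] rpy [-1.7996e+02 -7.0000e-02  1.5953e+02] F [ 0.1 -0.2 -1.4] w 0.0005 q [ 0.39  0.47  1.82  0.    0.86 -0.82]
```

View pics/o5_scene.png

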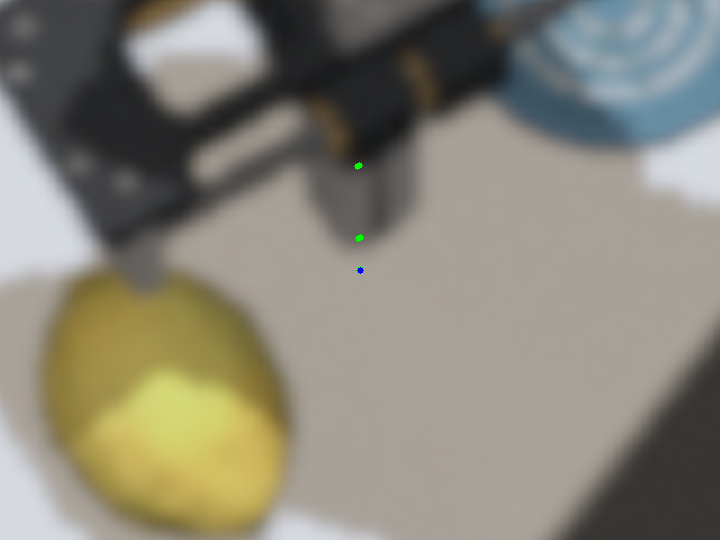

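View pics/o5_top.png

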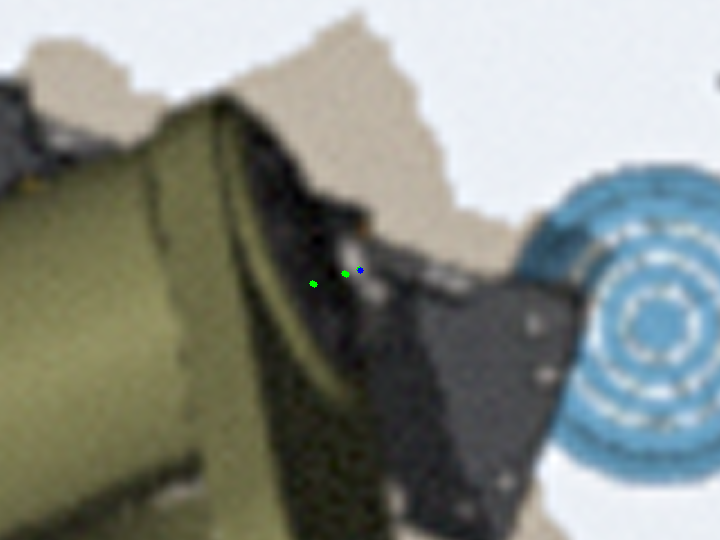

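```bash
python3 - <<'E'
from h import *
p=get_obs()["ee_pos"]; print(p)
im,K,R,t=cam("scene"); c0=proj(K,R,t,p)[0]; uv=c0+(np.array([358,248])-[360,270])/9
for z in(-.02,-.01,0,.01,.02): print(z,(back(K,R,t,[uv],z)[0]-p).round(4))
E
```

```text
[ 0.44948993  0.22470906 -0.02595304]
-0.02 [ 0.0025 -0.0024  0.006 ]
-0.01 [-0.0005  0.0014  0.016 ]
0 [-0.0036  0.0052  0.026 ]
0.01 [-0.0067  0.009   0.036 ]
0.02 [-0.0098  0.0128  0.046 ]
```

Emit:
{"op": "servo_tool", "data": {
  "moves": [
    [[0,0,0,0,0,0.002,1],[0,0,0,0,0,0.004,1],[0,0,0,0,0,0.004,1]]
  ]
}}

```text
time_s: 10.22
ee_pos: [0.4494, 0.2246, -0.0281]
eef_rot: [-3.141, -0.001, 2.784]
force: [-0.1, 0.8, 0.2]
grip_width: 0.0005
```

Emit:
{"op": "servo_tool", "data": {
  "moves": [
    [[0,0,0,0,0,0.001,1],[0,0,0,0,0,0.002,1]]
  ]
}}

```text
time_s: 10.38
ee_pos: [0.4494, 0.2246, -0.0292]
eef_rot: [-3.141, -0.001, 2.784]
force: [1.2, 0.1, -0.4]
grip_width: 0.0003
```

Emit:
{"op": "servo_tool", "data": {
  "moves": [
    [[0,0,0,0,0,0.001,1],[0,0,0,0,0,0.002,1]]
  ]
}}

```text
time_s: 10.55
ee_pos: [0.4494, 0.2246, -0.0302]
eef_rot: [-3.141, -0.002, 2.784]
force: [-0.3, -0.1, -0.4]
grip_width: 0.0005
```

Emit:
{"op": "servo_tool", "data": {
  "moves": [
    [[0,0,0,0,0,0.001,1],[0,0,0,0,0,0.002,1]]
  ]
}}

```text
time_s: 10.72
ee_pos: [0.4495, 0.2247, -0.0306]
eef_rot: [-3.141, -0.001, 2.784]
force: [-7.5, -3.6, 19.9]
grip_width: 0.0003
```

Emit:
{"op": "servo_tool", "data": {
  "moves": [
    [[0,0,0,0,0,0.001,1],[0,0,0,0,0,0.002,1]]
  ]
}}

```text
time_s: 10.88
ee_pos: [0.4496, 0.2247, -0.0306]
eef_rot: [-3.141, -0.001, 2.784]
force: [-10.0, -3.6, 25.2]
grip_width: 0.0004
```

Emit:
{"op": "servo_tool", "data": {
  "moves": [
    [[0,0,0,0,0,0.001,1],[0,0,0,0,0,0.002,1]]
  ]
}}

```text
time_s: 11.05
ee_pos: [0.4495, 0.2247, -0.0306]
eef_rot: [-3.14, -0.001, 2.784]
force: [-10.4, -4.4, 26.4]
grip_width: 0.0008
```

Emit:
{"op": "servo_tool", "data": {
  "moves": [
    [[0,0,0,0,0,-0.01,1],[0,0,0,0,0,-0.03,1],[0,0,0,0,0,-0.05,1],[0,0,0,0,0,-0.05,1]]
  ]
}}

```text
time_s: 11.38
ee_pos: [0.4507, 0.2252, -0.0034]
eef_rot: [3.141, 0.001, 2.784]
force: [0.2, -0.6, -0.4]
grip_width: 0.0005
```

```bash
sed -i 's/^P=.*/p=p+[0,0,.0306]; b=np.array([np.cos(y),np.sin(y),0]); P=[(p+s*w*a+[0,0,h],(0,255,0)) for s in(-1,1) for h in(0,.019,.06)]+[(p,(255,0,0))]+[(p+sx*.0375*b+sy*.0885*a+[0,0,.097],(0,0,255)) for sx in(-1,1) for sy in(-1,1)]+[(p+sx*.008*b+sy*(w+.0125)*a,(255,0,255)) for sx in(-1,1) for sy in(-1,1)]/; s/k=9; r=40/k=7; r=55/; s/-30)\*k/-45)*k/; s/60\*k/80*k/; s/c0\[1\]-30\]/c0[1]-45]/' ov.py; python3 ov.py o6; python3 plan.py
```

```text
t 11.48 p [ 0.4499  0.2248 -0.0051] rpy [-1.7998e+02 -3.0000e-02  1.5954e+02] F [ 0.8 -0.3 -0.8] w 0.0003 q [ 0.39  0.43  1.81  0.    0.9  -0.82]
```

View pics/o6_scene.png

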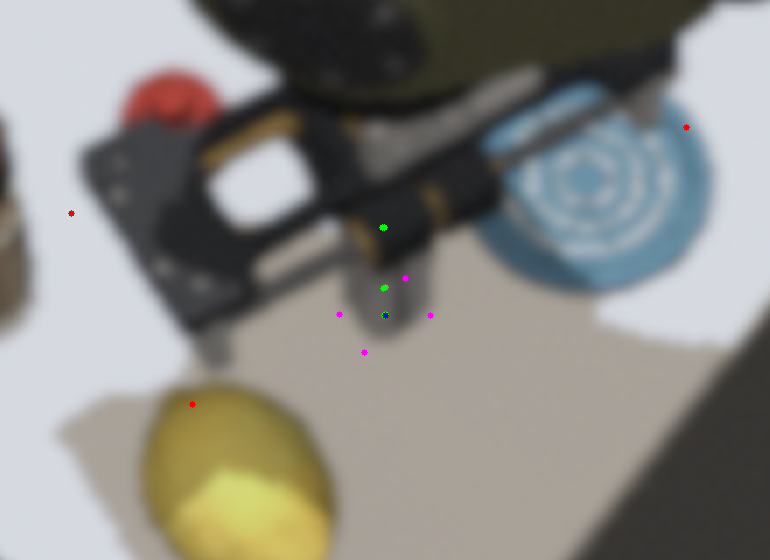

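View pics/o6_top.png

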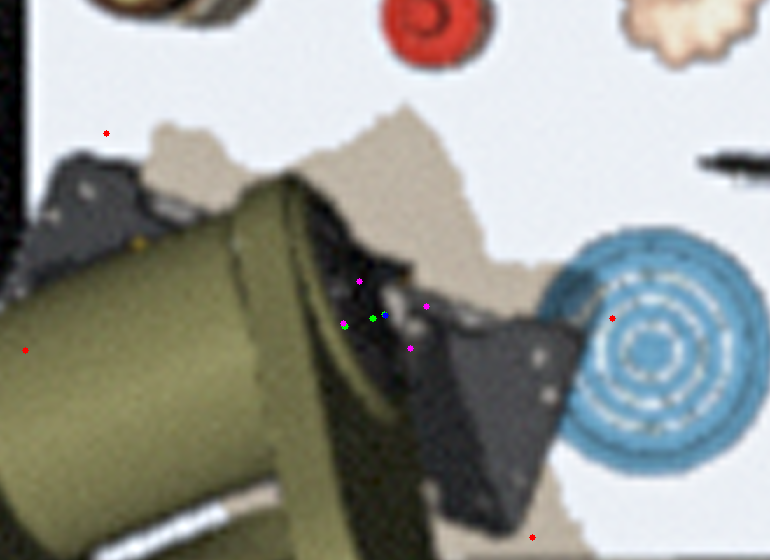

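```bash
python3 plan.py .45 .225 .07 159.5 .4495 .3027 .07 159.5 .4495 .3027 -.0186 159.5
```

```text
t 11.48 p [ 0.4499  0.2248 -0.0051] rpy [-1.7998e+02 -3.0000e-02  1.5954e+02] F [ 0.8 -0.3 -0.8] w 0.0003 q [ 0.39  0.43  1.81  0.    0.9  -0.82]
[-0.0003, -0.0003, 0.0004, -0.0, 0.0004, -0.1501] dist mm 75.1
[-0.0003, -0.0003, 0.0004, 0.0552, 0.1456, -0.1502] dist mm 77.7
[-0.0003, -0.0003, 0.0004, 0.0551, 0.1457, 0.027] dist mm 88.6
```

Emit:
{"op": "servo_tool", "data": {
  "moves": [
    [[0,0,0,0,0,-0.05,1],[0,0,0,0,0,-0.1,0.5],[0,0,0,0,0,-0.15,0],[0,0,0,0.018,0.05,-0.15,0],[0,0,0,0.036,0.1,-0.15,0],[0,0,0,0.055,0.1455,-0.15,0],[0,0,0,0.055,0.1455,-0.15,0],[0,0,0,0.055,0.1455,-0.15,0],[0,0,0,0.055,0.1455,-0.15,0],[0,0,0,0.055,0.1455,-0.15,0],[0,0,0,0.055,0.1455,-0.15,0],[0,0,0,0.055,0.1455,-0.15,0]]
  ]
}}

```text
time_s: 12.48
ee_pos: [0.4498, 0.302, 0.07]
eef_rot: [-3.141, -0.001, 2.784]
force: [-0.0, -0.8, 0.1]
grip_width: 0.0704
```

```bash
python3 plan.py .4495 .3027 -.0186 159.5; python3 ov.py o7
```

```text
t 12.48 p [0.4498 0.302  0.07  ] rpy [-1.7998e+02 -3.0000e-02  1.5949e+02] F [-0.  -0.8  0.1] w 0.0704 q [ 0.52  0.39  1.66  0.    1.09 -0.69]
[-0.0002, -0.0003, -0.0001, 0.0009, 0.0012, 0.1771] dist mm 88.6
```

View pics/o7_scene.png

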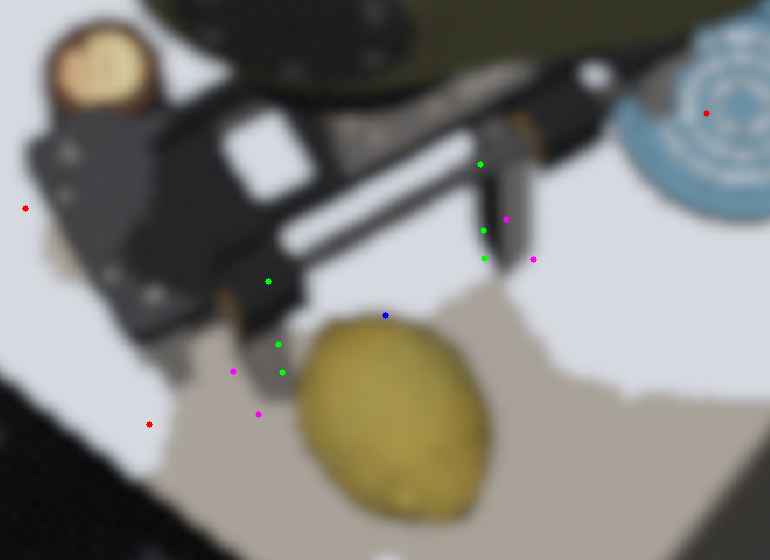

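Emit:
{"op": "servo_tool", "data": {
  "moves": [
    [[0,0,0,0.001,0.001,0.02,0],[0,0,0,0.001,0.001,0.04,0],[0,0,0,0.001,0.001,0.065,0],[0,0,0,0.001,0.001,0.09,0],[0,0,0,0.001,0.001,0.115,0],[0,0,0,0.001,0.001,0.14,0],[0,0,0,0.001,0.001,0.16,0],[0,0,0,0.001,0.001,0.177,0],[0,0,0,0.001,0.001,0.177,0],[0,0,0,0.001,0.001,0.177,0.2],[0,0,0,0.001,0.001,0.177,0.3],[0,0,0,0.001,0.001,0.177,0.35]]
  ],
  "squeeze": 12
}}

```text
time_s: 13.58
ee_pos: [0.4497, 0.3031, -0.0179]
eef_rot: [3.141, 0.0, 2.784]
force: [-0.4, 0.1, 0.2]
grip_width: 0.0774
```

Emit:
{"op": "servo_tool", "data": {
  "moves": [
    [[0,0,0,0,0,0,0.45],[0,0,0,0,0,0,0.5],[0,0,0,0,0,0,0.6],[0,0,0,0,0,0,0.6],[0,0,0,0,0,0,0.6],[0,0,0,0,0,0,0.6]]
  ],
  "squeeze": 12
}}

```text
time_s: 14.08
ee_pos: [0.4499, 0.3031, -0.0176]
eef_rot: [3.141, 0.001, 2.784]
force: [-0.4, -1.3, 6.8]
grip_width: 0.0572
```

```bash
python3 plan.py .443 -.024 .05 159; python3 ov.py o8
```

```text
t 14.08 p [ 0.4499  0.3031 -0.0176] rpy [1.7995e+02 3.0000e-02 1.5950e+02] F [-0.4 -1.3  6.8] w 0.0572 q [ 0.53  0.52  1.71  0.    0.91 -0.69]
[0.0005, 0.0003, 0.0056, -0.2162, -0.6176, -0.1356] dist mm 334.1
```

View pics/o8_scene.png

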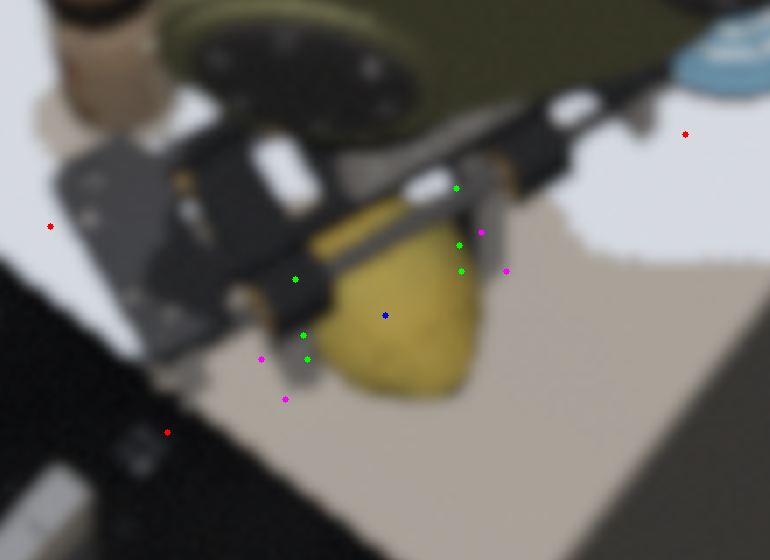

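Emit:
{"op": "servo_tool", "data": {
  "moves": [
    [[0,0,0,0,0,0,0.6],[0,0,0,0,0,-0.01,0.6],[0,0,0,0,0,-0.03,0.6],[0,0,0,0,0,-0.05,0.6],[0,0,0,0,0,-0.075,0.6],[0,0,0,0,0,-0.1,0.6],[0,0,0,0,0,-0.12,0.6],[0,0,0,0,0,-0.13,0.6],[0,0,0,0,0,-0.13,0.6]]
  ],
  "squeeze": 16
}}

```text
time_s: 14.93
ee_pos: [0.4504, 0.3034, 0.0489]
eef_rot: [3.139, 0.002, 2.784]
force: [0.5, 0.1, -0.8]
grip_width: 0.0564
```

```bash
python3 plan.py .446 .14 .047 159 .443 -.024 .047 159; python3 ov.py o9
```

```text
t 14.93 p [0.4504 0.3034 0.0489] rpy [1.7985e+02 1.1000e-01 1.5950e+02] F [ 0.5  0.1 -0.8] w 0.0564 q [ 0.53  0.42  1.67  0.    1.05 -0.69]
[0.0016, 0.0012, 0.0056, -0.1061, -0.3093, 0.0032] dist mm 163.5
[0.0016, 0.0012, 0.0056, -0.2154, -0.6187, 0.0027] dist mm 164.0
```

View pics/o9_scene.png

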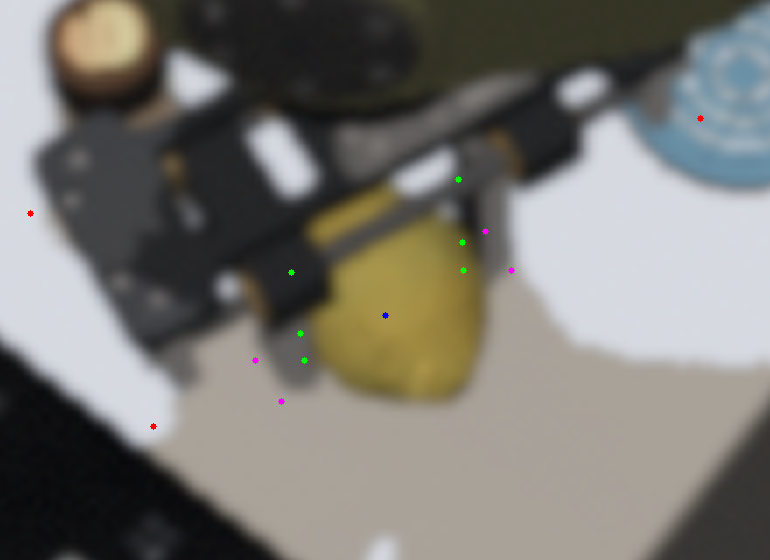

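Emit:
{"op": "servo_tool", "data": {
  "moves": [
    [[0,0,0,-0.008,-0.02,0.003,0.6],[0,0,0,-0.02,-0.06,0.003,0.6],[0,0,0,-0.038,-0.11,0.003,0.6],[0,0,0,-0.056,-0.16,0.003,0.6],[0,0,0.003,-0.074,-0.21,0.003,0.6],[0,0,0.003,-0.092,-0.26,0.003,0.6],[0,0,0.005,-0.11,-0.31,0.003,0.6],[0,0,0.005,-0.128,-0.36,0.003,0.6],[0,0,0.005,-0.145,-0.41,0.003,0.6],[0,0,0.005,-0.16,-0.46,0.003,0.6],[0,0,0.005,-0.178,-0.51,0.003,0.6],[0,0,0.005,-0.192,-0.55,0.003,0.6]]
  ]
}}

```text
time_s: 16.03
ee_pos: [0.4424, 0.0097, 0.045]
eef_rot: [3.141, -0.001, 2.775]
force: [0.2, 0.5, -1.4]
grip_width: 0.0567
```

```bash
python3 plan.py .443 -.024 .047 159
```

```text
t 16.03 p [0.4424 0.0097 0.045 ] rpy [ 1.7999e+02 -3.0000e-02  1.5902e+02] F [ 0.2  0.5 -1.4] w 0.0567 q [-0.06  0.23  1.95  0.    0.97 -1.27]
[0.0001, -0.0004, 0.0002, -0.0253, -0.0625, -0.0041] dist mm 33.8
```

Emit:
{"op": "servo_tool", "data": {
  "moves": [
    [[0,0,0,-0.01,-0.025,0,0.6],[0,0,0,-0.018,-0.045,0,0.6],[0,0,0,-0.025,-0.0625,0,0.6],[0,0,0,-0.025,-0.0625,0,0.6],[0,0,0,-0.025,-0.0625,0,0.6],[0,0,0,-0.025,-0.0625,0,0.6]]
  ]
}}

```text
time_s: 16.53
ee_pos: [0.4428, -0.0234, 0.0448]
eef_rot: [3.141, -0.001, 2.776]
force: [0.4, 0.3, -0.6]
grip_width: 0.0568
```

```bash
python3 plan.py .443 -.024 .03 159; python3 ov.py o10; python3 - <<'E'
from seg import *
for n in('top','scene'):
    im,K,R,t=cam(n)
    for s,c,m in blobs(im,'yellow'):
        print(n,s,c)
E
```

```text
t 16.53 p [ 0.4428 -0.0234  0.0448] rpy [ 1.7999e+02 -5.0000e-02  1.5905e+02] F [ 0.4  0.3 -0.6] w 0.0568 q [-0.14  0.23  1.94  0.    0.97 -1.34]
[0.0001, -0.0006, 0.0005, -0.0009, -0.0009, 0.0296] dist mm 14.8
top [273 248  28  17 276] [286.86231884 255.61956522]
scene [ 304  212   35   47 1046] [322.89961759 237.84321224]
```

View pics/o10_scene.png

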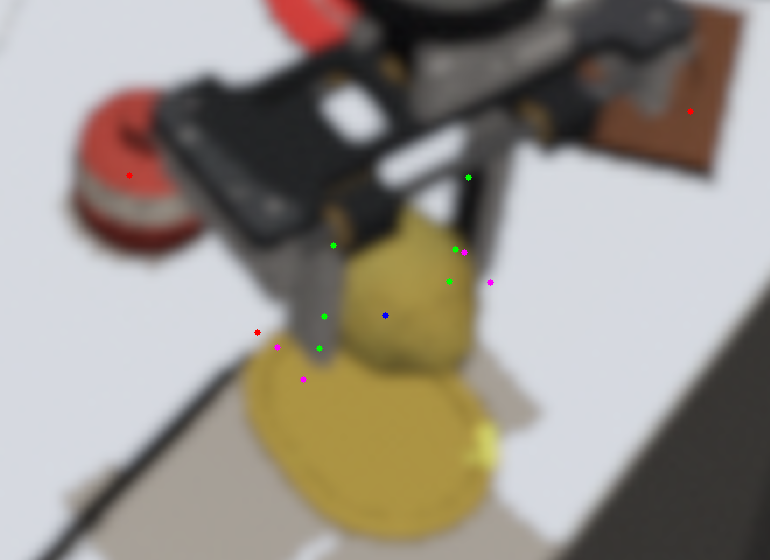

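View pics/o10_top.png

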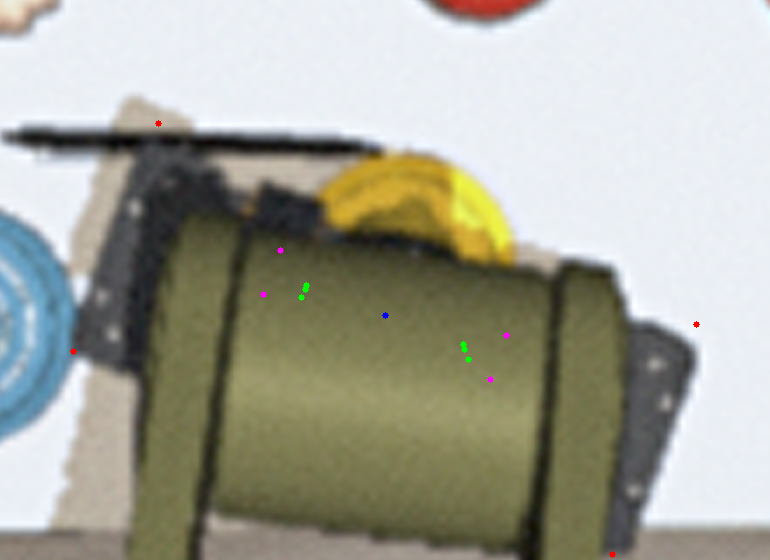

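```bash
cat > el.py <<'E'
from h import *
import sys
# el.py tag cx cy cz yawdeg a b c  [hw] : overlay ellipsoid silhouette
tag=sys.argv[1]; cx,cy,cz,yw,a,b,c=map(float,sys.argv[2:9]); yw=np.radians(yw)
th,ph=np.meshgrid(np.linspace(0,2*np.pi,60),np.linspace(-np.pi/2,np.pi/2,40))
X=np.c_[(a*np.cos(ph)*np.cos(th)).ravel(),(b*np.cos(ph)*np.sin(th)).ravel(),(c*np.sin(ph)).ravel()]
Rz=np.array([[np.cos(yw),-np.sin(yw),0],[np.sin(yw),np.cos(yw),0],[0,0,1]])
X=X@Rz.T+[cx,cy,cz]
outs=[]
for n in("scene","top"):
    im,K,R,t=cam(n); c0=proj(K,R,t,[cx,cy,cz])[0]; k=9; r=22
    M=np.float32([[k,0,-(c0[0]-r)*k],[0,k,-(c0[1]-r)*k]]); I=cv2.warpAffine(im,M,(2*r*k,2*r*k),flags=cv2.INTER_CUBIC)[:,:,::-1].copy()
    h=cv2.convexHull(((proj(K,R,t,X)-(c0-r))*k).astype(np.int32)); cv2.polylines(I,[h],True,(255,0,255),1); outs.append(I)
cv2.imwrite(f"pics/{tag}.png",np.hstack(outs))
E
python3 el.py e1 .4428 -.0234 .0925 -21 .0415 .029 .029
```

```text
(no output)
```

View pics/e1.png

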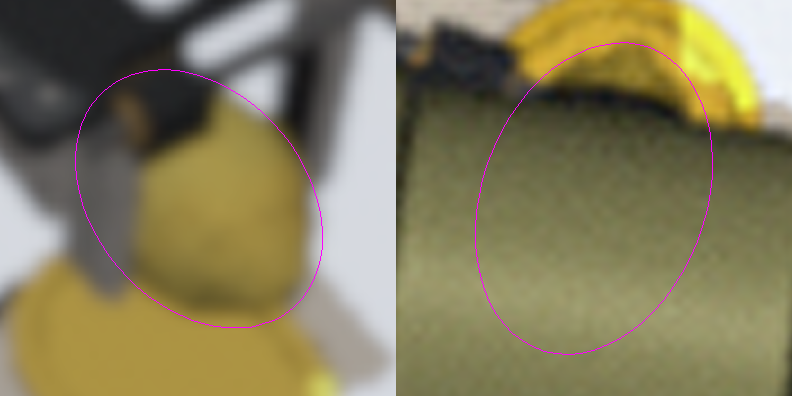

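```bash
python3 - <<'E'
from h import *
def sil(n,c,yw,a=.0415,b=.029,cc=.029):
    yw=np.radians(yw); th,ph=np.meshgrid(np.linspace(0,2*np.pi,60),np.linspace(-np.pi/2,np.pi/2,40))
    X=np.c_[(a*np.cos(ph)*np.cos(th)).ravel(),(b*np.cos(ph)*np.sin(th)).ravel(),(cc*np.sin(ph)).ravel()]
    Rz=np.array([[np.cos(yw),-np.sin(yw),0],[np.sin(yw),np.cos(yw),0],[0,0,1]])
    im,K,R,t=cam(n); return proj(K,R,t,X@Rz.T+c)
for n in("scene","top"):
    s=sil(n,[.4495,.3027,.029],-21); print(n,s.min(0),s.max(0))
s=sil("scene",[.4428,-.0234,.0925],-21); print(s.min(0),s.max(0))
E
```

```text
scene [223.71840935 313.51113535] [252.75458668 347.61178392]
top [138.28465141 251.99191581] [163.81845215 284.3627656 ]
[310.03124158 208.2907797 ] [337.42565954 236.95532535]
```

Emit:
{"op": "servo_tool", "data": {
  "moves": [
    [[0,0,0,-0.001,-0.001,0.015,0.6],[0,0,0,-0.001,-0.001,0.03,0.6],[0,0,0,-0.001,-0.001,0.045,0.6],[0,0,0,-0.001,-0.001,0.06,0.6],[0,0,0,-0.001,-0.001,0.075,0.6],[0,0,0,-0.001,-0.001,0.09,0.6],[0,0,0,-0.001,-0.001,0.1,0.6],[0,0,0,-0.001,-0.001,0.107,0.6],[0,0,0,-0.001,-0.001,0.11,0.6],[0,0,0,-0.001,-0.001,0.11,0.6]]
  ]
}}

```text
time_s: 17.82
ee_pos: [0.4431, -0.0244, -0.0103]
eef_rot: [3.141, -0.001, 2.776]
force: [-0.3, 0.3, -0.9]
grip_width: 0.0566
```

Emit:
{"op": "servo_tool", "data": {
  "moves": [
    [[0,0,0,0,0,0.002,0.6],[0,0,0,0,0,0.004,0.6],[0,0,0,0,0,0.004,0.6]]
  ]
}}

```text
time_s: 18.07
ee_pos: [0.4431, -0.0244, -0.0122]
eef_rot: [3.141, -0.001, 2.776]
force: [-0.3, 0.0, -1.1]
grip_width: 0.0567
```

Emit:
{"op": "servo_tool", "data": {
  "moves": [
    [[0,0,0,0,0,0.001,0.6],[0,0,0,0,0,0.002,0.6],[0,0,0,0,0,0.002,0.6]]
  ]
}}

```text
time_s: 18.32
ee_pos: [0.4431, -0.0245, -0.0132]
eef_rot: [3.141, -0.001, 2.776]
force: [-0.5, -0.1, -1.6]
grip_width: 0.0568
```

Emit:
{"op": "servo_tool", "data": {
  "moves": [
    [[0,0,0,0,0,0.001,0.6],[0,0,0,0,0,0.002,0.6],[0,0,0,0,0,0.002,0.6]]
  ]
}}

```text
time_s: 18.57
ee_pos: [0.4433, -0.0245, -0.0137]
eef_rot: [3.141, -0.0, 2.776]
force: [-3.1, 1.0, 10.6]
grip_width: 0.0563
```

```bash
python3 el.py e2 .443 -.024 .033 -21 .0415 .029 .029
```

```text
(no output)
```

View pics/e2.png

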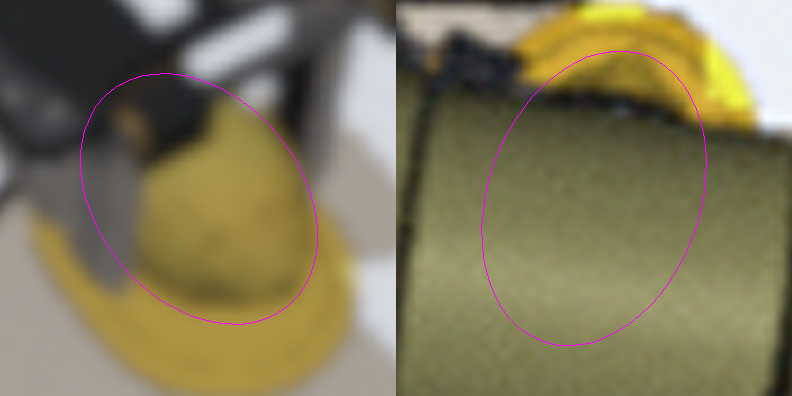

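Emit:
{"op": "servo_tool", "data": {
  "moves": [
    [[0,0,0,0,0,0,0.39],[0,0,0,0,0,0,0.36],[0,0,0,0,0,0,0.32],[0,0,0,0,0,0,0.26],[0,0,0,0,0,0,0.2],[0,0,0,0,0,0,0.15],[0,0,0,0,0,0,0.15]]
  ]
}}

```text
time_s: 19.25
ee_pos: [0.4433, -0.0245, -0.0137]
eef_rot: [3.141, -0.0, 2.776]
force: [-0.2, -0.5, 0.0]
grip_width: 0.0795
```

Emit:
{"op": "servo_tool", "data": {
  "moves": [
    [[0,0,0,0,0,-0.02,0.15],[0,0,0,0,0,-0.06,0.1],[0,0,0,0,0,-0.12,0],[0,0,0,0,0,-0.18,0],[0,0,0,0,0,-0.22,0],[0,0,0,0,0,-0.22,0]]
  ]
}}

```text
time_s: 19.75
ee_pos: [0.4453, -0.0248, 0.1009]
eef_rot: [3.14, 0.006, 2.776]
force: [-0.2, 0.7, 1.0]
grip_width: 0.0939
```

```bash
python3 plan.py .572 -.06 .08 150;  python3 el.py e3 .443 -.024 .033 -21 .0415 .029 .029
```

```text
t 19.75 p [ 0.4453 -0.0248  0.1009] rpy [179.9    0.36 159.04] F [-0.2  0.7  1. ] w 0.0939 q [-0.14  0.15  1.89  0.    1.1  -1.34]
[0.0014, 0.004, 0.1004, -0.2616, 0.0248, 0.0435] dist mm 133.2
```

View pics/e3.png

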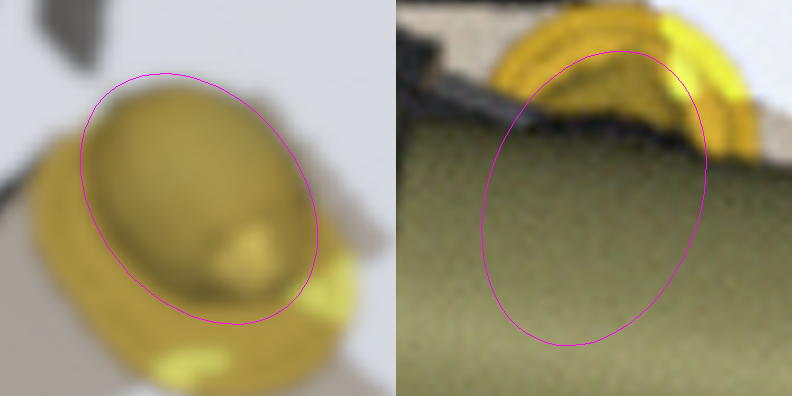

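```bash
python3 plan.py .572 -.06 .06 159
```

```text
t 19.85 p [ 0.4436 -0.0246  0.0971] rpy [1.7997e+02 8.0000e-02 1.5904e+02] F [-0.9  0.3 -1.5] w 0.0939 q [-0.14  0.15  1.9   0.    1.09 -1.34]
[0.0004, 0.0009, 0.0004, -0.2652, 0.0257, 0.0746] dist mm 138.3
```

Emit:
{"op": "servo_tool", "data": {
  "moves": [
    [[0,0,0,-0.06,0.006,0,0],[0,0,0,-0.12,0.012,0,0],[0,0,0,-0.18,0.018,0.02,0],[0,0,0,-0.24,0.024,0.05,0],[0,0.001,0,-0.265,0.026,0.075,0],[0,0.001,0,-0.265,0.026,0.075,0],[0,0.001,0,-0.265,0.026,0.075,0],[0,0.001,0,-0.265,0.026,0.075,0]]
  ]
}}

```text
time_s: 20.52
ee_pos: [0.5711, -0.0596, 0.0596]
eef_rot: [3.141, -0.001, 2.776]
force: [-0.2, -0.6, 0.2]
grip_width: 0.094
```

```bash
python3 ov.py o11; python3 el.py e4 .443 -.024 .033 -21 .0415 .029 .029; python3 plan.py .572 -.06 -.0096 159
```

```text
t 20.72 p [ 0.5718 -0.0597  0.0606] rpy [1.7996e+02 5.0000e-02 1.5905e+02] F [-0.1  0.2  0. ] w 0.0936 q [-0.17  0.47  1.57  0.    1.1  -1.37]
[0.0005, 0.0006, 0.0005, -0.0004, -0.0006, 0.1404] dist mm 70.2
```

View pics/o11_scene.png

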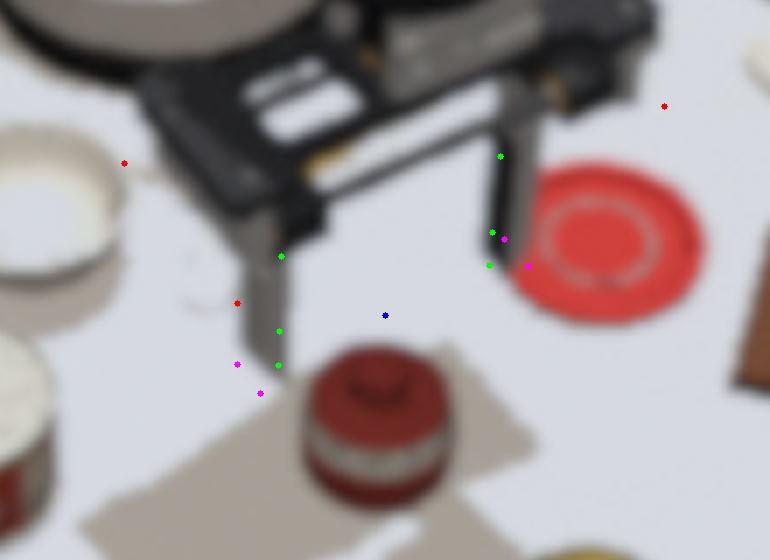

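View pics/o11_top.png

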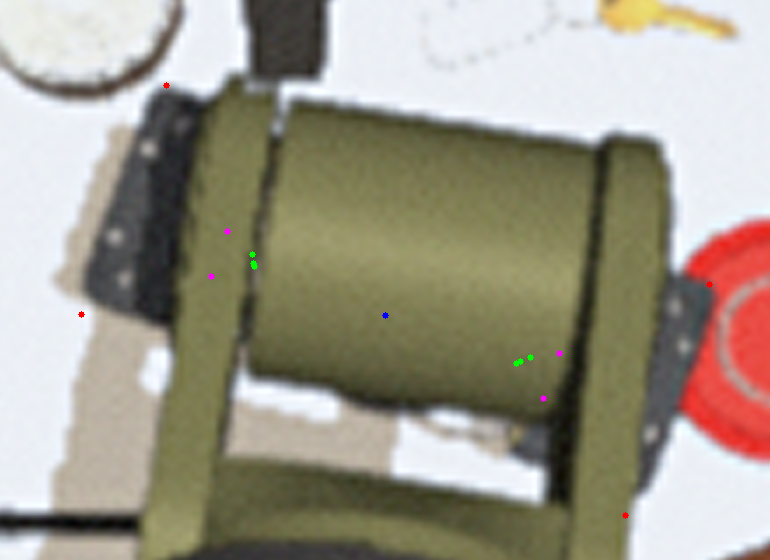

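View pics/e4.png

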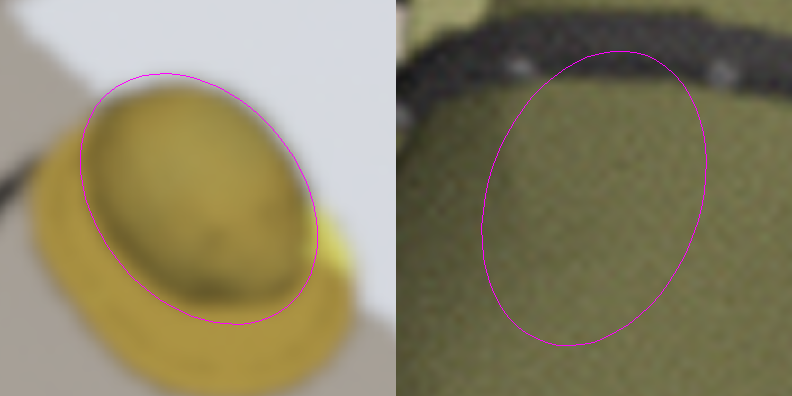

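Emit:
{"op": "servo_tool", "data": {
  "moves": [
    [[0,0,0,0,0,0.02,0],[0,0,0,0,0,0.04,0],[0,0,0,0,0,0.065,0],[0,0,0,0,0,0.09,0],[0,0,0,0,0,0.11,0],[0,0,0,0,0,0.125,0],[0,0,0,0,0,0.135,0],[0,0,0,0,0,0.14,0],[0,0,0,0,0,0.14,0.15],[0,0,0,0,0,0.14,0.25],[0,0,0,0,0,0.14,0.3],[0,0,0,0,0,0.14,0.35]]
  ],
  "squeeze": 12
}}

```text
time_s: 21.72
ee_pos: [0.5722, -0.0597, -0.0089]
eef_rot: [3.141, 0.002, 2.776]
force: [0.4, 0.5, 0.3]
grip_width: 0.0707
```

Emit:
{"op": "servo_tool", "data": {
  "moves": [
    [[0,0,0,0,0,0,0.4],[0,0,0,0,0,0,0.45],[0,0,0,0,0,0,0.5],[0,0,0,0,0,0,0.5],[0,0,0,0,0,0,0.5],[0,0,0,0,0,0,0.5]]
  ],
  "squeeze": 15
}}

```text
time_s: 22.22
ee_pos: [0.5724, -0.0597, -0.0086]
eef_rot: [3.141, 0.002, 2.776]
force: [-0.6, 0.2, 3.4]
grip_width: 0.0603
```

```bash
python3 ov.py o12;  python3 plan.py .5635 -.205 .06 159
```

```text
t 22.32 p [ 0.5724 -0.0597 -0.0086] rpy [1.7994e+02 1.3000e-01 1.5905e+02] F [-0.8 -0.   4.3] w 0.0604 q [-0.17  0.57  1.61  0.    0.97 -1.37]
[0.0007, 0.0014, 0.0005, -0.0876, -0.2776, -0.1373] dist mm 160.9
```

View pics/o12_scene.png

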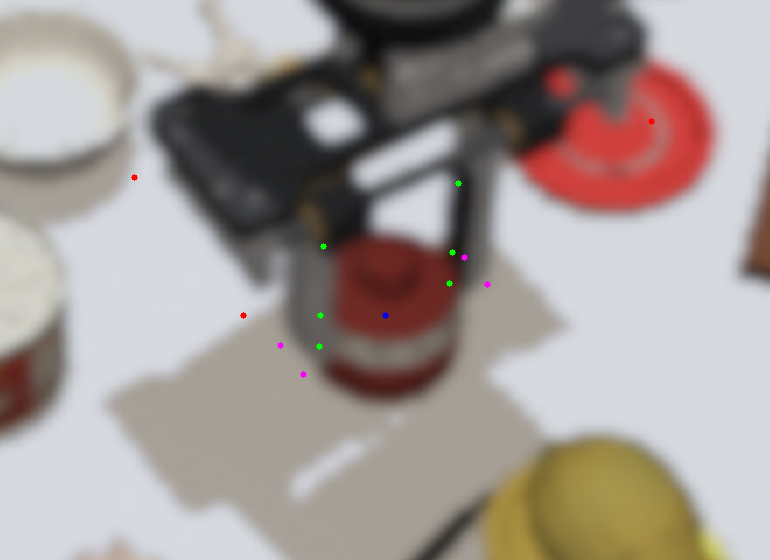

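Emit:
{"op": "servo_tool", "data": {
  "moves": [
    [[0,0,0,0,0,0,0.5],[0,0,0,0,0,-0.01,0.5],[0,0,0,0,0,-0.03,0.5],[0,0,0,0,0,-0.05,0.5],[0,0,0,0,0,-0.07,0.5],[0,0,0,0,0,-0.09,0.5],[0,0,0,0,0,-0.1,0.5],[0,0,0,0,0,-0.1,0.5]]
  ],
  "squeeze": 18
}}

```text
time_s: 22.98
ee_pos: [0.573, -0.0598, 0.0431]
eef_rot: [3.14, 0.005, 2.776]
force: [0.6, -0.8, -0.9]
grip_width: 0.0595
```

```bash
python3 ov.py o13;  python3 plan.py .5635 -.205 .04 159
```

```text
t 23.08 p [ 0.5722 -0.0597  0.0414] rpy [1.7994e+02 1.4000e-01 1.5905e+02] F [ 0.5  0.5 -0.9] w 0.0596 q [-0.17  0.49  1.58  0.    1.06 -1.37]
[0.0007, 0.0015, 0.0005, -0.0876, -0.2775, 0.0028] dist mm 145.5
```

View pics/o13_scene.png

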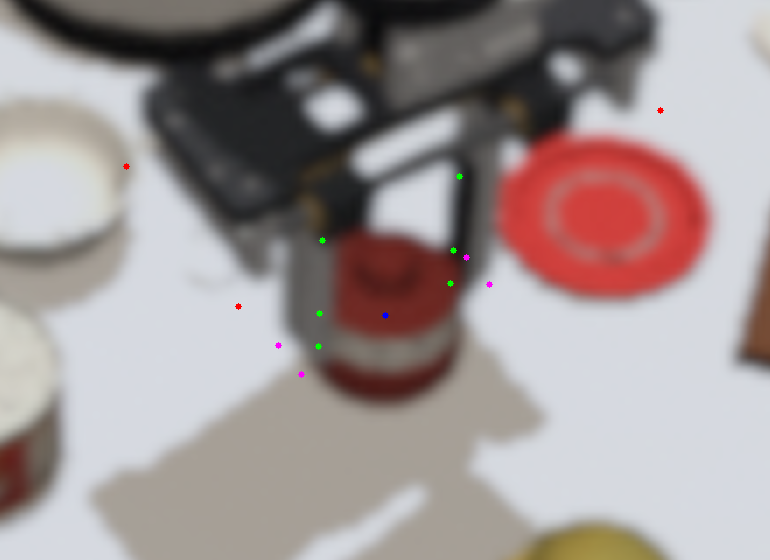

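Emit:
{"op": "servo_tool", "data": {
  "moves": [
    [[0,0.001,0,-0.005,-0.02,0,0.5],[0,0.001,0,-0.016,-0.055,0,0.5],[0,0.001,0,-0.03,-0.1,0,0.5],[0,0.001,0,-0.045,-0.145,0,0.5],[0,0.001,0,-0.06,-0.19,0,0.5],[0,0.001,0,-0.073,-0.23,0,0.5],[0,0.001,0,-0.082,-0.26,0,0.5],[0,0.001,0,-0.0876,-0.2775,0,0.5],[0,0.001,0,-0.0876,-0.2775,0,0.5],[0,0.001,0,-0.0876,-0.2775,0,0.5],[0,0.001,0,-0.0876,-0.2775,0,0.5]]
  ]
}}

```text
time_s: 24.0
ee_pos: [0.5635, -0.2042, 0.0412]
eef_rot: [3.14, 0.0, 2.776]
force: [0.5, -0.0, -1.3]
grip_width: 0.0599
```

```bash
cat > st.py <<'E'
from h import *
import sys
# st.py tag x y z0 diam : overlay circles (disc of diameter at heights) of an upright cylinder list "z:d"
tag=sys.argv[1]; x,y=map(float,sys.argv[2:4]); outs=[]
th=np.linspace(0,2*np.pi,90)
for n in("scene","top"):
    im,K,R,t=cam(n); c0=proj(K,R,t,[x,y,.03])[0]; k=9; r=22
    M=np.float32([[k,0,-(c0[0]-r)*k],[0,k,-(c0[1]-r)*k]]); I=cv2.warpAffine(im,M,(2*r*k,2*r*k),flags=cv2.INTER_CUBIC)[:,:,::-1].copy()
    for s,col in zip(sys.argv[4:],[(255,0,255),(0,255,0),(255,255,0),(0,128,255)]):
        z,d=map(float,s.split(':')); X=np.c_[x+d/2*np.cos(th),y+d/2*np.sin(th),z+0*th]
        cv2.polylines(I,[((proj(K,R,t,X)-(c0-r))*k).astype(np.int32)],True,col,1)
    outs.append(I)
cv2.imwrite(f"pics/{tag}.png",np.hstack(outs))
E
python3 plan.py .5635 -.205 -.0046 159; python3 st.py p1 .5635 -.205 .009:.082 .004:.073 ; python3 ov.py o14
```

```text
t 24.0 p [ 0.5635 -0.2042  0.0412] rpy [1.7993e+02 2.0000e-02 1.5908e+02] F [ 0.5 -0.  -1.3] w 0.0599 q [-0.41  0.54  1.5   0.    1.09 -1.62]
[0.0008, 0.0002, 0.0008, -0.0006, -0.0016, 0.0915] dist mm 45.8
```

View pics/p1.png

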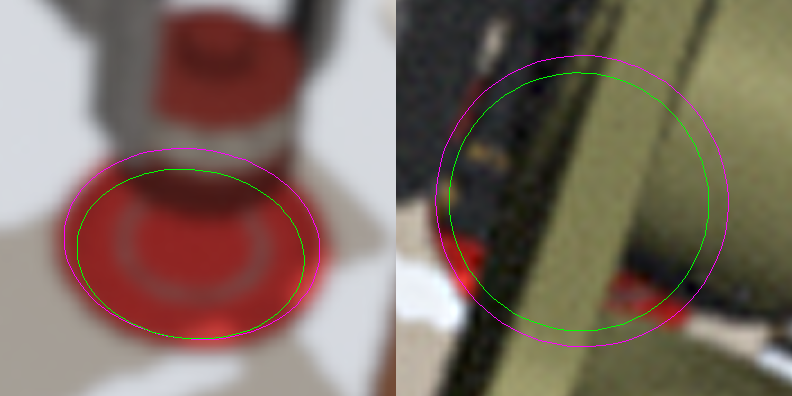

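View pics/o14_scene.png

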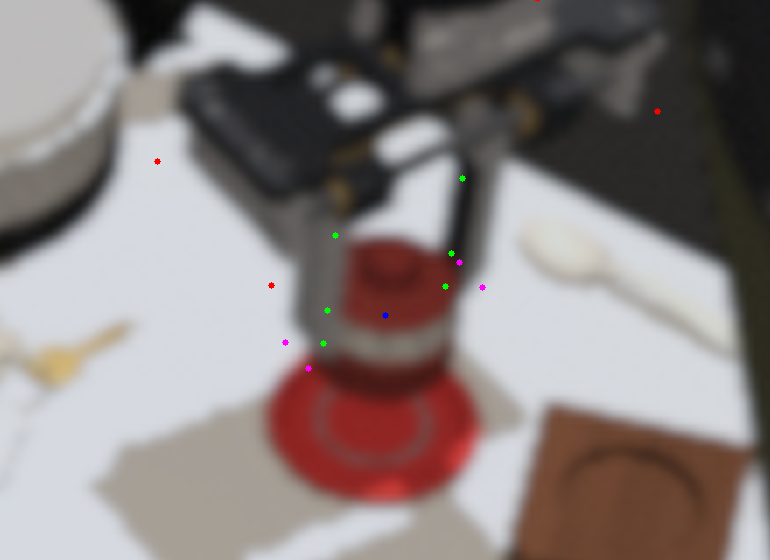

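Emit:
{"op": "servo_tool", "data": {
  "moves": [
    [[0.001,0,0,-0.001,-0.001,0.015,0.5],[0.001,0,0,-0.001,-0.0015,0.03,0.5],[0.001,0,0,-0.001,-0.0015,0.045,0.5],[0.001,0,0,-0.001,-0.0015,0.06,0.5],[0.001,0,0,-0.001,-0.0015,0.072,0.5],[0.001,0,0,-0.001,-0.0015,0.08,0.5],[0.001,0,0,-0.001,-0.0015,0.084,0.5],[0.001,0,0,-0.001,-0.0015,0.086,0.5],[0.001,0,0,-0.001,-0.0015,0.086,0.5]]
  ]
}}

```text
time_s: 24.95
ee_pos: [0.5639, -0.2051, -0.0016]
eef_rot: [-3.141, 0.001, 2.777]
force: [-0.5, -0.1, -0.9]
grip_width: 0.0601
```

Emit:
{"op": "servo_tool", "data": {
  "moves": [
    [[0,0,0,0,0,0.0015,0.5],[0,0,0,0,0,0.003,0.5],[0,0,0,0,0,0.003,0.5]]
  ]
}}

```text
time_s: 25.2
ee_pos: [0.564, -0.2052, -0.003]
eef_rot: [-3.141, 0.001, 2.777]
force: [-0.1, 0.1, -1.5]
grip_width: 0.0601
```

Emit:
{"op": "servo_tool", "data": {
  "moves": [
    [[0,0,0,0,0,0.001,0.5],[0,0,0,0,0,0.002,0.5],[0,0,0,0,0,0.002,0.5]]
  ]
}}

```text
time_s: 25.45
ee_pos: [0.564, -0.2051, -0.0041]
eef_rot: [-3.141, 0.001, 2.777]
force: [0.1, 0.7, -1.2]
grip_width: 0.0599
```

Emit:
{"op": "servo_tool", "data": {
  "moves": [
    [[0,0,0,0,0,0.001,0.5],[0,0,0,0,0,0.0015,0.5],[0,0,0,0,0,0.0015,0.5]]
  ]
}}

```text
time_s: 25.7
ee_pos: [0.5641, -0.2052, -0.0045]
eef_rot: [-3.141, 0.001, 2.777]
force: [-1.7, 0.6, 2.2]
grip_width: 0.0602
```

Emit:
{"op": "servo_tool", "data": {
  "moves": [
    [[0,0,0,0,0,0.001,0.5],[0,0,0,0,0,0.0015,0.5],[0,0,0,0,0,0.0015,0.5]]
  ]
}}

```text
time_s: 25.95
ee_pos: [0.5641, -0.2052, -0.0047]
eef_rot: [-3.141, 0.001, 2.777]
force: [-3.8, 0.9, 6.9]
grip_width: 0.0601
```

Contact. Release slowly and rise.

Emit:
{"op": "servo_tool", "data": {
  "moves": [
    [[0,0,0,0,0,0,0.35],[0,0,0,0,0,0,0.33],[0,0,0,0,0,0,0.3],[0,0,0,0,0,0,0.25],[0,0,0,0,0,0,0.2],[0,0,0,0,0,0,0.15],[0,0,0,0,0,0,0.1],[0,0,0,0,0,0,0.1]]
  ]
}}

```text
time_s: 26.62
ee_pos: [0.5641, -0.2052, -0.0047]
eef_rot: [-3.141, 0.002, 2.777]
force: [1.1, -0.0, 0.2]
grip_width: 0.0843
```

Emit:
{"op": "servo_tool", "data": {
  "moves": [
    [[0,0,0,0,0,-0.02,0.1],[0,0,0,0,0,-0.06,0],[0,0,0,0,0,-0.11,0],[0,0,0,0,0,-0.16,0],[0,0,0,0,0,-0.2,0],[0,0,0,0,0,-0.2,0]]
  ]
}}

```text
time_s: 27.12
ee_pos: [0.5659, -0.2059, 0.1006]
eef_rot: [-3.141, 0.009, 2.777]
force: [0.5, -0.6, 0.5]
grip_width: 0.0942
```

```bash
python3 st.py p2 .5635 -.205 .009:.091 .004:.062 .061:.024 ; python3 plan.py .55 .0 .09 159  .5645 .117 .06 135
```

```text
t 27.22 p [ 0.5642 -0.2052  0.0962] rpy [-1.7997e+02  1.7000e-01  1.5910e+02] F [-0.2  0.1 -1. ] w 0.0937 q [-0.41  0.48  1.46 -0.    1.2  -1.62]
[-0.0004, 0.0019, 0.0011, 0.173, 0.3733, 0.0116] dist mm 205.8
[0.0, 0.002, 0.2678, 0.2296, 0.6023, 0.0713] dist mm 121.7
```

View pics/p2.png

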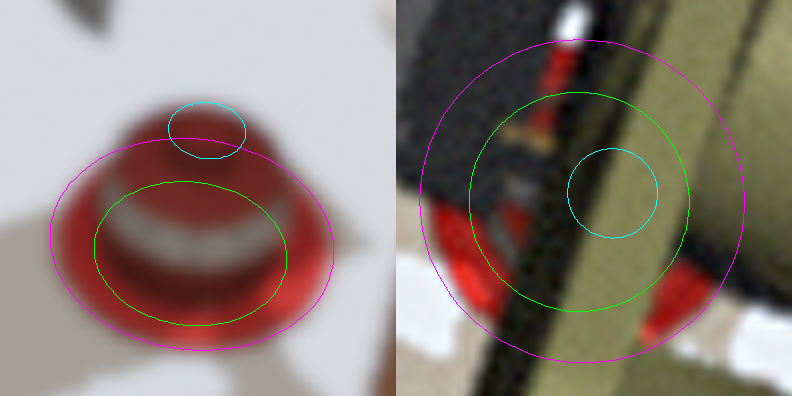

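```bash
python3 - <<'E'
from h import *
for n in("scene","top"):
    im,K,R,t=cam(n); a=proj(K,R,t,[.5645,.117,.03])[0]
    print(n,a,[ (proj(K,R,t,q)[0]-a).round(2) for q in([.5655,.1143,.027],[.5645,.117,.025],[.5745,.117,.03],[.5645,.127,.03])])
im=cam("top")[0]; cv2.imwrite("pics/t5.png",cv2.resize(im[160:305,125:430,::-1],None,fx=2.6,fy=2.6,interpolation=cv2.INTER_CUBIC))
E
```

```text
scene [250.12414171 249.02383637] [array([ 0.39, -0.25]), array([0.05, 1.1 ]), array([-3.09, -2.02]), array([-2.5 ,  2.64])]
top [225.01910185 221.21470307] [array([ 1.23, -0.37]), array([0.26, 0.08]), array([-0.02, -3.99]), array([-3.99,  0.05])]
```

View pics/t5.png

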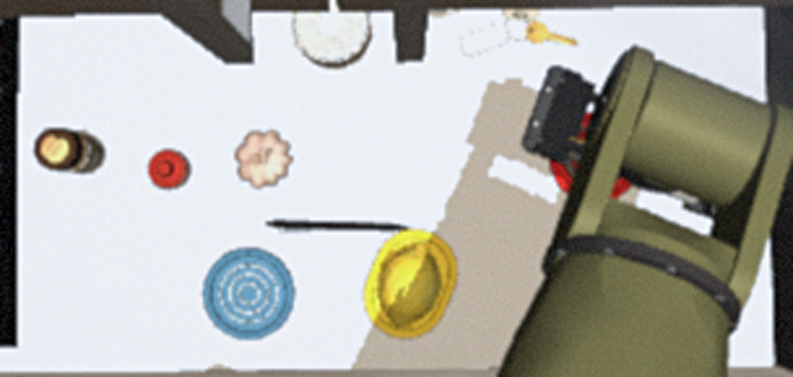

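```bash
python3 plan.py .5653 .1148 .07 135
```

```text
t 27.37 p [ 0.5635 -0.2049  0.0942] rpy [-1.7998e+02 -2.0000e-02  1.5910e+02] F [ 0.2 -0.5 -0.3] w 0.0938 q [-0.41  0.48  1.46 -0.    1.2  -1.62]
[-0.0003, -0.0002, 0.2678, 0.2246, 0.5986, 0.0483] dist mm 320.6
```

Emit:
{"op": "servo_tool", "data": {
  "moves": [
    [[0,0,0.03,0.025,0.07,0,0],[0,0,0.06,0.05,0.14,0,0],[0,0,0.09,0.075,0.21,0,0],[0,0,0.12,0.1,0.28,0,0],[0,0,0.15,0.13,0.35,0,0],[0,0,0.18,0.156,0.42,0,0],[0,0,0.21,0.184,0.49,0,0],[0,0,0.24,0.21,0.56,0.01,0],[0,0,0.268,0.2246,0.5986,0.03,0],[0,0,0.268,0.2246,0.5986,0.048,0],[0,0,0.268,0.2246,0.5986,0.048,0],[0,0,0.268,0.2246,0.5986,0.048,0]]
  ]
}}

```text
time_s: 28.37
ee_pos: [0.5648, 0.1139, 0.0692]
eef_rot: [-3.139, -0.001, 2.356]
force: [-0.2, -0.7, 0.4]
grip_width: 0.0939
```

```bash
python3 ov.py o15;python3 plan.py .5653 .1148 -.02 135; python3 st.py p3 .5635 -.205 .009:.091 .0565:.024; python3 el.py e5 .443 -.024 .033 -21 .0415 .029 .029
```

```text
t 28.47 p [0.5655 0.1136 0.0703] rpy [-1.7996e+02 -1.0000e-02  1.3493e+02] F [-0.7 -0.3  0.9] w 0.094 q [ 0.13  0.46  1.55 -0.    1.13 -0.65]
[-0.0004, -0.0001, -0.0008, 0.002, 0.0015, 0.1806] dist mm 90.3
```

View pics/o15_scene.png

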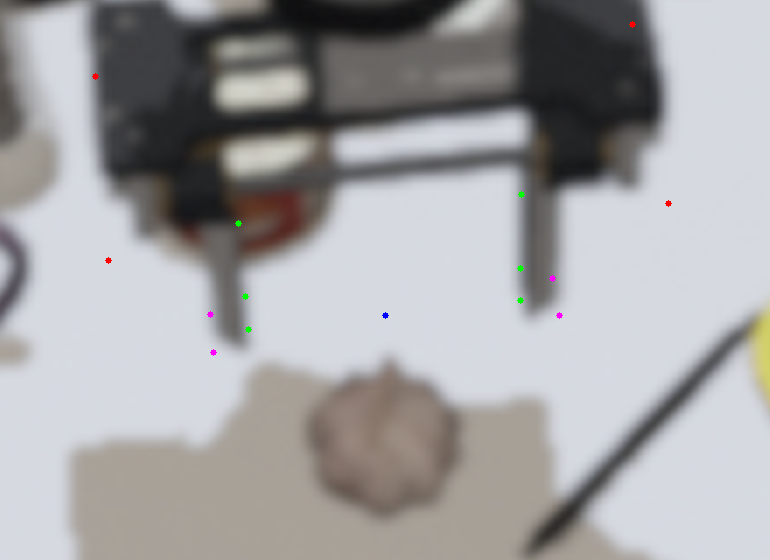

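View pics/p3.png

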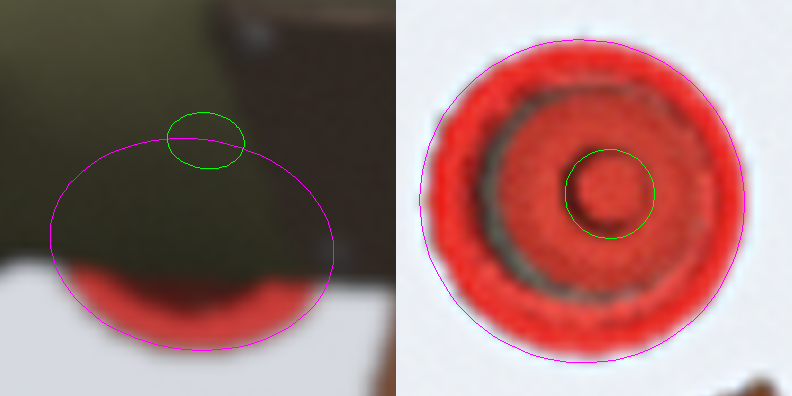

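View pics/e5.png

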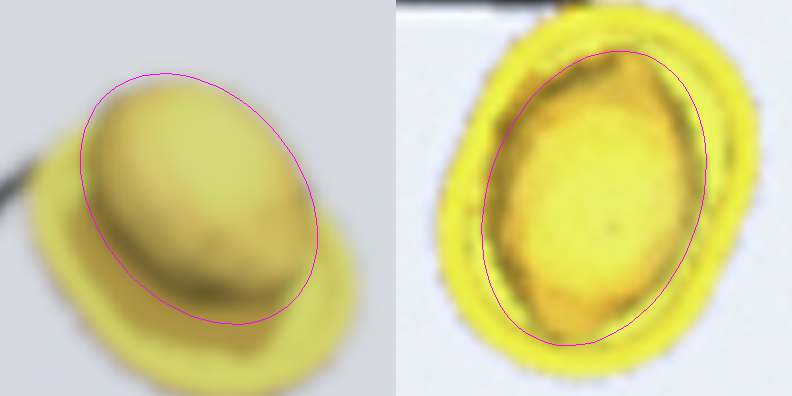

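Emit:
{"op": "servo_tool", "data": {
  "moves": [
    [[0,0,0,0.002,0.0015,0.02,0],[0,0,0,0.002,0.0015,0.045,0],[0,0,0,0.002,0.0015,0.07,0],[0,0,0,0.002,0.0015,0.095,0],[0,0,0,0.002,0.0015,0.12,0],[0,0,0,0.002,0.0015,0.145,0],[0,0,0,0.002,0.0015,0.165,0],[0,0,0,0.002,0.0015,0.178,0],[0,0,0,0.002,0.0015,0.183,0],[0,0,0,0.002,0.0015,0.183,0.15],[0,0,0,0.002,0.0015,0.183,0.25],[0,0,0,0.002,0.0015,0.183,0.3]]
  ],
  "squeeze": 12
}}

```text
time_s: 29.67
ee_pos: [0.5658, 0.1154, -0.0203]
eef_rot: [3.141, 0.001, 2.355]
force: [0.0, 0.6, 0.5]
grip_width: 0.077
```

Emit:
{"op": "servo_tool", "data": {
  "moves": [
    [[0,0,0,0,0,0,0.38],[0,0,0,0,0,0,0.44],[0,0,0,0,0,0,0.5],[0,0,0,0,0,0,0.55],[0,0,0,0,0,0,0.55],[0,0,0,0,0,0,0.55],[0,0,0,0,0,0,0.55]]
  ],
  "squeeze": 12
}}

```text
time_s: 30.25
ee_pos: [0.5659, 0.1153, -0.0201]
eef_rot: [3.141, 0.001, 2.355]
force: [-1.2, -0.1, 4.7]
grip_width: 0.0524
```

```bash
python3 ov.py o16;python3 plan.py .5653 .1148 .04 135
```

```text
t 30.35 p [ 0.5659  0.1153 -0.0201] rpy [1.7995e+02 6.0000e-02 1.3493e+02] F [-1.1 -1.4  5.1] w 0.0521 q [ 0.14  0.59  1.6  -0.    0.95 -0.65]
[0.0006, 0.0006, -0.0008, -0.0, -0.0015, -0.1202] dist mm 60.1
```

View pics/o16_scene.png

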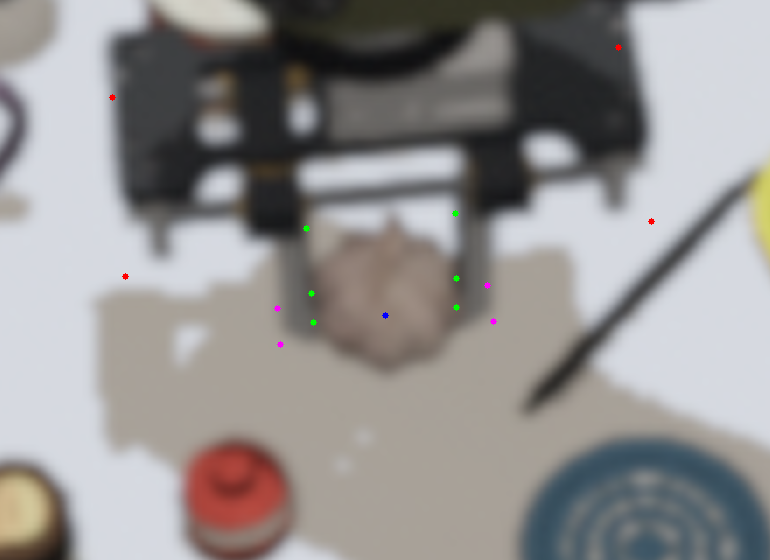

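Emit:
{"op": "servo_tool", "data": {
  "moves": [
    [[0,0,0,0,0,0,0.55],[0,0,0,0,0,0,0.55],[0,0,0,0,0,-0.004,0.55],[0,0,0,0,0,-0.008,0.55],[0,0,0,0,0,-0.012,0.55],[0,0,0,0,0,-0.012,0.55]]
  ],
  "squeeze": 12
}}

```text
time_s: 30.85
ee_pos: [0.5661, 0.1154, -0.0137]
eef_rot: [3.14, 0.001, 2.355]
force: [-0.1, 0.4, -1.3]
grip_width: 0.0522
```

```bash
python3 ov.py o17;python3 plan.py .5653 .1148 .04 135
```

```text
t 30.95 p [ 0.566   0.1153 -0.014 ] rpy [1.7994e+02 6.0000e-02 1.3493e+02] F [-0.7 -0.  -0.7] w 0.0519 q [ 0.14  0.58  1.6  -0.    0.96 -0.65]
[0.0007, 0.0007, -0.0008, 0.0001, -0.0016, -0.1081] dist mm 54.1
```

View pics/o17_scene.png

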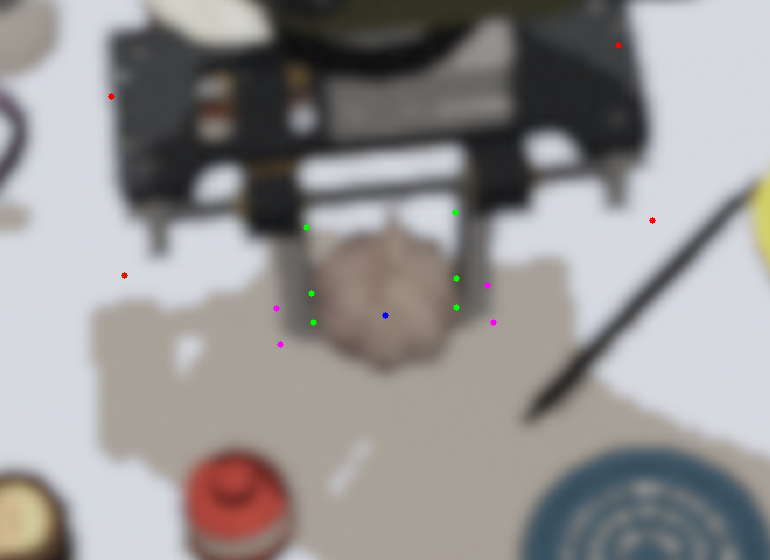

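```bash
python3 plan.py .5655 .115 .03 135 .435 .1335 .03 135 .435 .1335 -.016 135
```

```text
t 30.95 p [ 0.566   0.1153 -0.014 ] rpy [1.7994e+02 6.0000e-02 1.3493e+02] F [-0.7 -0.  -0.7] w 0.0519 q [ 0.14  0.58  1.6  -0.    0.96 -0.65]
[0.0007, 0.0007, -0.0008, 0.0001, -0.001, -0.0881] dist mm 44.1
[0.0007, 0.0007, -0.0008, 0.2106, -0.1597, -0.0885] dist mm 131.8
[0.0007, 0.0007, -0.0008, 0.2107, -0.1598, 0.0035] dist mm 46.0
```

Emit:
{"op": "servo_tool", "data": {
  "moves": [
    [[0,0,0,0,0,-0.02,0.55],[0,0,0,0,0,-0.04,0.55],[0,0,0,0,0,-0.06,0.55],[0,0,0,0,0,-0.08,0.55],[0,0,0,0.02,-0.015,-0.088,0.55],[0,0,0,0.05,-0.038,-0.088,0.55],[0,0,0,0.085,-0.064,-0.088,0.55],[0,0,0,0.12,-0.091,-0.088,0.55],[0,0,0,0.155,-0.118,-0.088,0.55],[0,0,0,0.185,-0.14,-0.088,0.55],[0,0,0,0.205,-0.155,-0.088,0.55],[0,0,0,0.2105,-0.16,-0.088,0.55]]
  ]
}}

```text
time_s: 31.95
ee_pos: [0.4338, 0.1337, 0.0307]
eef_rot: [3.14, 0.001, 2.356]
force: [-0.1, 0.3, 0.1]
grip_width: 0.0522
```

Emit:
{"op": "servo_tool", "data": {
  "moves": [
    [[0,0,0,0,0,0,0.55],[0,0,0,0,0,0,0.55]]
  ]
}}

```text
time_s: 32.12
ee_pos: [0.4346, 0.1338, 0.0315]
eef_rot: [3.139, 0.002, 2.356]
force: [0.9, -0.4, -0.6]
grip_width: 0.0521
```

```bash
python3 ov.py o18;python3 plan.py .435 .1335 -.014 135; python3 st.py p4 .435 .1335 .009:.091 .004:.073
```

```text
t 32.22 p [0.4346 0.1336 0.031 ] rpy [1.7987e+02 1.0000e-01 1.3495e+02] F [-0.3  0.2  0.3] w 0.0521 q [ 0.22  0.28  1.93 -0.    0.94 -0.57]
[0.0014, 0.0011, -0.0006, -0.0005, 0.0002, 0.09] dist mm 45.0
```

View pics/o18_scene.png

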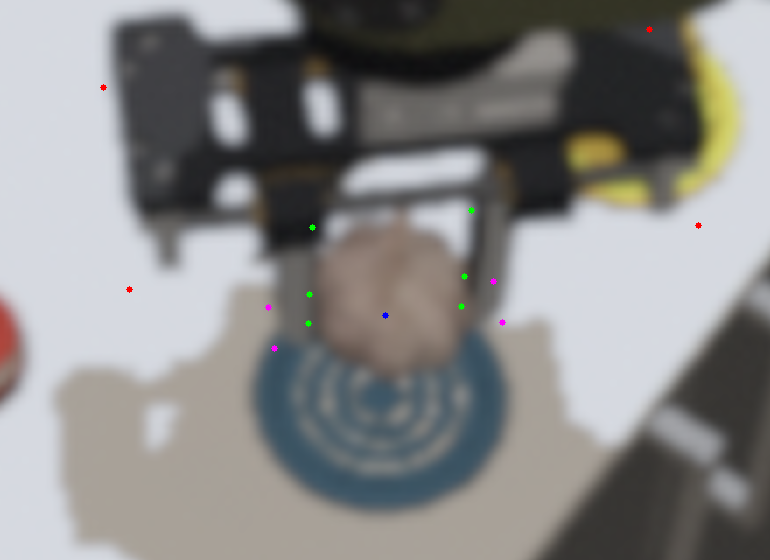

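View pics/p4.png

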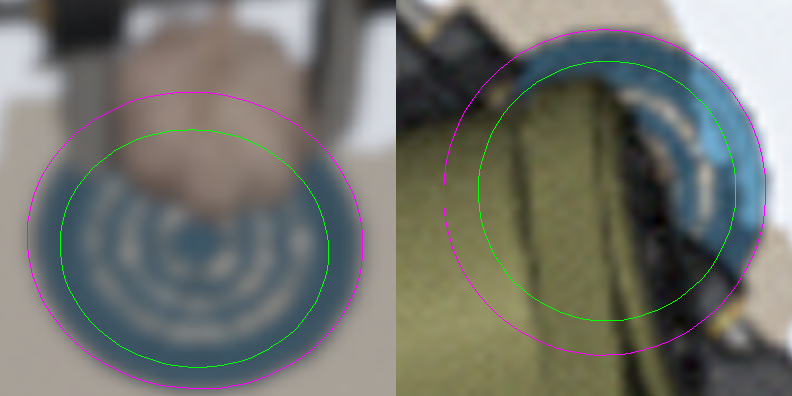

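```bash
python3 plan.py .436 .1345 -.014 135
```

```text
t 32.32 p [0.4343 0.1336 0.0307] rpy [1.7990e+02 8.0000e-02 1.3495e+02] F [-0.1  0.  -1.2] w 0.0518 q [ 0.22  0.28  1.93 -0.    0.94 -0.57]
[0.0011, 0.0009, -0.0006, -0.0009, 0.0036, 0.0893] dist mm 44.7
```

Emit:
{"op": "servo_tool", "data": {
  "moves": [
    [[0.001,0.001,0,-0.001,0.0036,0.015,0.55],[0.001,0.001,0,-0.001,0.0036,0.03,0.55],[0.001,0.001,0,-0.001,0.0036,0.045,0.55],[0.001,0.001,0,-0.001,0.0036,0.058,0.55],[0.001,0.001,0,-0.001,0.0036,0.07,0.55],[0.001,0.001,0,-0.001,0.0036,0.08,0.55],[0.001,0.001,0,-0.001,0.0036,0.086,0.55],[0.001,0.001,0,-0.001,0.0036,0.089,0.55],[0.001,0.001,0,-0.001,0.0036,0.089,0.55]]
  ]
}}

```text
time_s: 33.07
ee_pos: [0.4359, 0.1345, -0.0141]
eef_rot: [-3.141, -0.0, 2.355]
force: [-0.1, -0.7, -1.0]
grip_width: 0.052
```

Emit:
{"op": "servo_tool", "data": {
  "moves": [
    [[0,0,0,0,0,0.0015,0.55],[0,0,0,0,0,0.003,0.55],[0,0,0,0,0,0.003,0.55]]
  ]
}}

```text
time_s: 33.32
ee_pos: [0.436, 0.1345, -0.0155]
eef_rot: [3.142, -0.0, 2.355]
force: [0.1, -0.5, -0.3]
grip_width: 0.0524
```

Emit:
{"op": "servo_tool", "data": {
  "moves": [
    [[0,0,0,0,0,0.001,0.55],[0,0,0,0,0,0.002,0.55],[0,0,0,0,0,0.002,0.55]]
  ]
}}

```text
time_s: 33.57
ee_pos: [0.4361, 0.1346, -0.0162]
eef_rot: [3.141, -0.0, 2.355]
force: [-2.7, 0.2, 5.1]
grip_width: 0.0518
```

Contact. Release gently.

Emit:
{"op": "servo_tool", "data": {
  "moves": [
    [[0,0,0,0,0,0,0.44],[0,0,0,0,0,0,0.41],[0,0,0,0,0,0,0.38],[0,0,0,0,0,0,0.33],[0,0,0,0,0,0,0.28],[0,0,0,0,0,0,0.22],[0,0,0,0,0,0,0.15],[0,0,0,0,0,0,0.1],[0,0,0,0,0,0,0.1]]
  ]
}}

```text
time_s: 34.32
ee_pos: [0.4361, 0.1346, -0.0162]
eef_rot: [3.141, -0.0, 2.355]
force: [-0.1, 0.0, -0.9]
grip_width: 0.0843
```

Emit:
{"op": "servo_tool", "data": {
  "moves": [
    [[0,0,0,0,0,-0.02,0.1],[0,0,0,0,0,-0.06,0],[0,0,0,0,0,-0.12,0],[0,0,0,0,0,-0.18,0],[0,0,0,0,0,-0.24,0],[0,0,0,0,0,-0.28,0],[0,0,0,0,0,-0.28,0]]
  ]
}}

```text
time_s: 34.9
ee_pos: [0.4379, 0.135, 0.1287]
eef_rot: [3.135, 0.004, 2.355]
force: [0.9, 0.2, 0.5]
grip_width: 0.0936
```

```bash
python3 plan.py .575 .29 .13 180; python3 st.py p5 .435 .1335 .009:.091 .030:.058
```

```text
t 34.9 p [0.4379 0.135  0.1287] rpy [179.64   0.21 134.95] F [0.9 0.2 0.5] w 0.0936 q [ 0.22  0.14  1.83  0.    1.16 -0.57]
[0.0029, 0.0038, -0.5005, 0.0257, 0.4131, -0.0002] dist mm 207.0
```

View pics/p5.png

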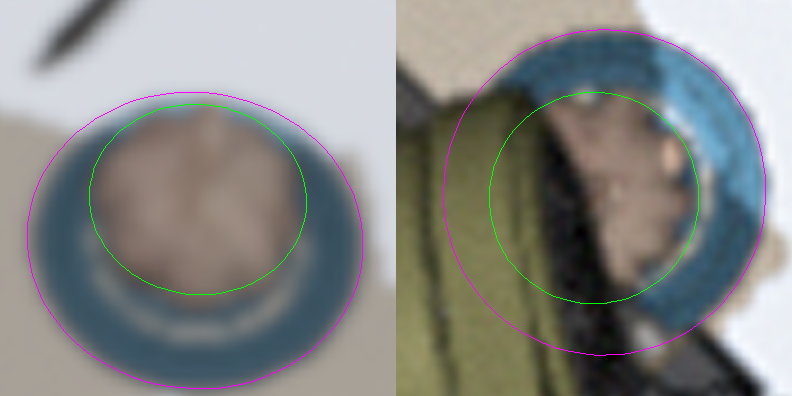

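```bash
sed 's/,\.03\])\[0\]; k=9; r=22/,.05])[0]; k=9; r=22/' st.py > st2.py; python3 st2.py p6 .575 .290 .105:.041 .0:.041 .08:.041; python3 st.py p7 .456 -.2305 .010:.057 .004:.057
```

```text
(no output)
```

View pics/p6.png

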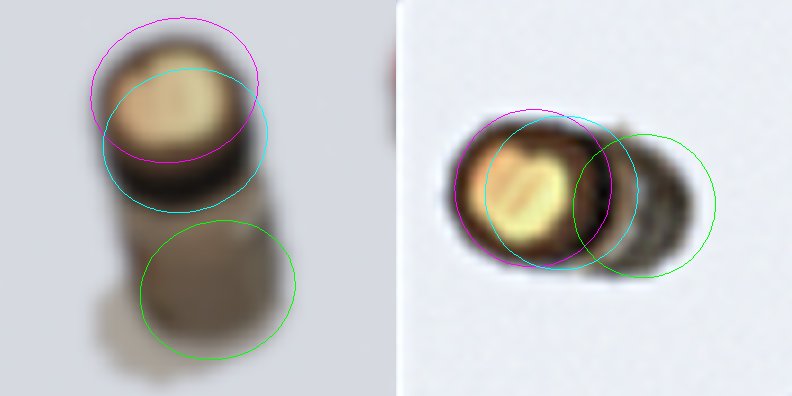

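View pics/p7.png

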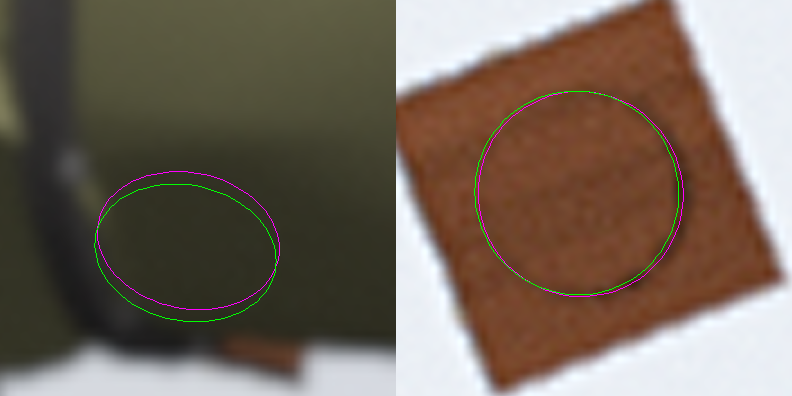

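```bash
python3 plan.py .5745 .293 .11 160
```

```text
t 35.2 p [0.4356 0.1344 0.123 ] rpy [-1.7993e+02 -6.0000e-02  1.3495e+02] F [ 0.4 -0.7  0.5] w 0.0942 q [ 0.22  0.14  1.84  0.    1.16 -0.57]
[-0.0006, -0.0009, -0.2783, 0.0282, 0.4208, 0.0255] dist mm 211.2
```

Emit:
{"op": "servo_tool", "data": {
  "moves": [
    [[0,0,-0.05,0.004,0.06,0,0],[0,0,-0.1,0.008,0.12,0,0],[0,0,-0.15,0.012,0.18,0,0],[0,0,-0.2,0.016,0.24,0,0],[0,0,-0.24,0.02,0.3,0,0],[0,0,-0.278,0.024,0.36,0.01,0],[0,0,-0.278,0.028,0.42,0.02,0],[0,0,-0.278,0.028,0.421,0.0255,0],[0,0,-0.278,0.028,0.421,0.0255,0],[0,0,-0.278,0.028,0.421,0.0255,0]]
  ]
}}

```text
time_s: 36.03
ee_pos: [0.5739, 0.2925, 0.109]
eef_rot: [-3.14, -0.003, 2.792]
force: [0.4, -0.4, 0.0]
grip_width: 0.0937
```

```bash
python3 plan.py .5745 .293 .0095 160; python3 ov.py o19;  python3 st.py p8 .4555 -.2315 .010:.057 .004:.057 ; python3 st.py p9 .435 .1335 .009:.091 .030:.058
```

```text
t 36.03 p [0.5739 0.2925 0.109 ] rpy [-1.7988e+02 -1.7000e-01  1.5996e+02] F [ 0.4 -0.4  0. ] w 0.0937 q [ 0.41  0.57  1.3   0.    1.28 -0.81]
[-0.0013, -0.0019, -0.0004, -0.0013, 0.0018, 0.1989] dist mm 99.5
```

View pics/o19_scene.png

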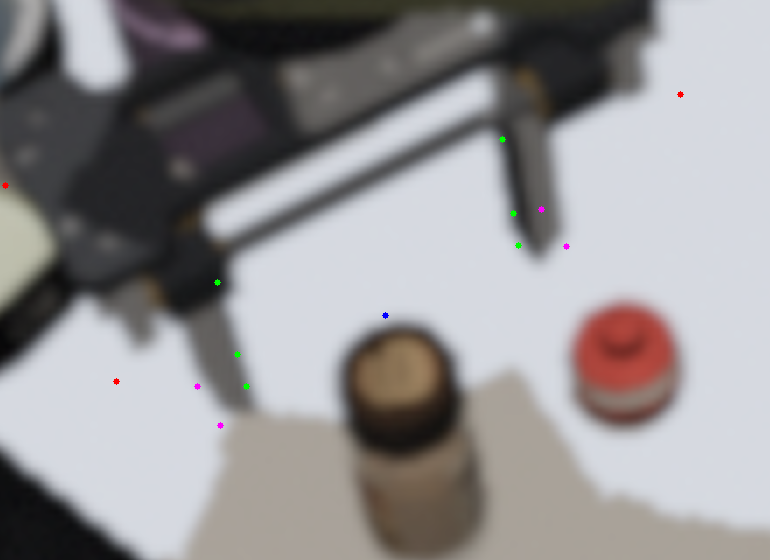

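View pics/o19_top.png

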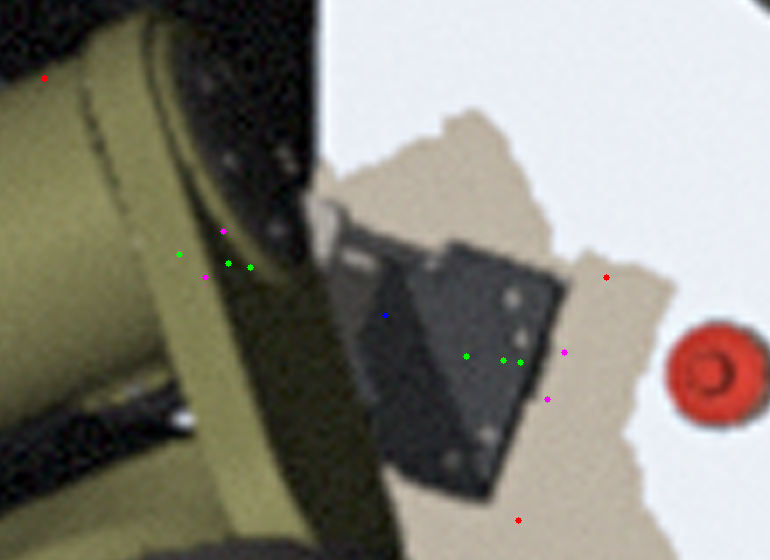

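View pics/p9.png

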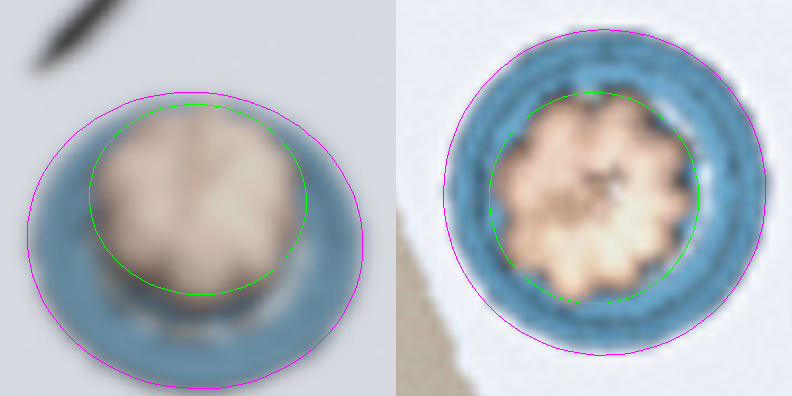

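View pics/p8.png

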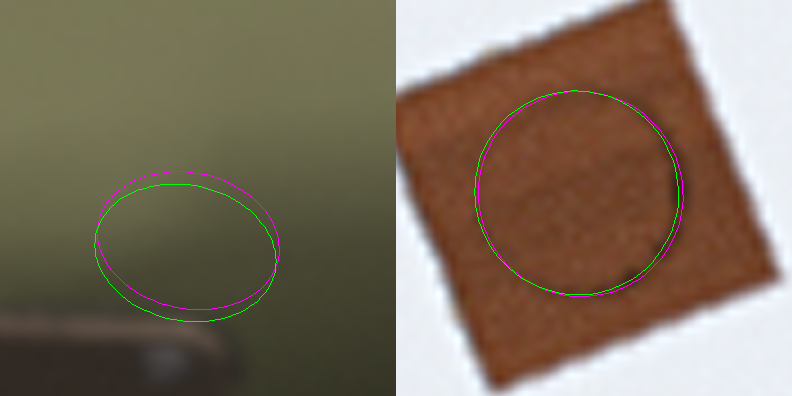

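Emit:
{"op": "servo_tool", "data": {
  "moves": [
    [[-0.001,-0.002,0,-0.001,0.002,0.02,0],[-0.001,-0.002,0,-0.001,0.002,0.04,0],[-0.001,-0.002,0,-0.001,0.002,0.065,0],[-0.001,-0.002,0,-0.001,0.002,0.09,0],[-0.001,-0.002,0,-0.001,0.002,0.115,0],[-0.001,-0.002,0,-0.001,0.002,0.14,0],[-0.001,-0.002,0,-0.001,0.002,0.165,0],[-0.001,-0.002,0,-0.001,0.002,0.185,0],[-0.001,-0.002,0,-0.001,0.002,0.196,0],[-0.001,-0.002,0,-0.001,0.002,0.199,0],[-0.001,-0.002,0,-0.001,0.002,0.199,0],[-0.001,-0.002,0,-0.001,0.002,0.199,0]]
  ]
}}

```text
time_s: 37.33
ee_pos: [0.5757, 0.2936, 0.0117]
eef_rot: [3.139, 0.003, 2.791]
force: [-0.5, -1.0, 0.6]
grip_width: 0.0943
```

```bash
python3 plan.py .5745 .293 .0095 160; python3 ov.py o20
```

```text
t 37.33 p [0.5757 0.2936 0.0117] rpy [1.7988e+02 1.6000e-01 1.5994e+02] F [-0.5 -1.   0.6] w 0.0943 q [ 0.42  0.67  1.37 -0.    1.09 -0.81]
[0.0014, 0.0018, -0.0007, 0.0019, -0.002, 0.0044] dist mm 2.6
```

View pics/o20_scene.png

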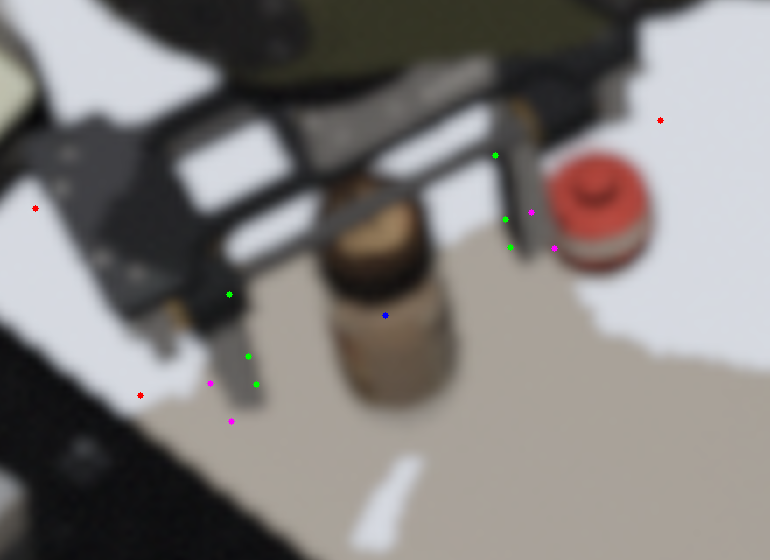

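Emit:
{"op": "servo_tool", "data": {
  "moves": [
    [[0.001,0.002,0,0.002,-0.002,0.002,0.15],[0.001,0.002,0,0.002,-0.002,0.002,0.25],[0.001,0.002,0,0.002,-0.002,0.002,0.35],[0.001,0.002,0,0.002,-0.002,0.002,0.4],[0.001,0.002,0,0.002,-0.002,0.002,0.45],[0.001,0.002,0,0.002,-0.002,0.002,0.5],[0.001,0.002,0,0.002,-0.002,0.002,0.54],[0.001,0.002,0,0.002,-0.002,0.002,0.58],[0.001,0.002,0,0.002,-0.002,0.002,0.62],[0.001,0.002,0,0.002,-0.002,0.002,0.66],[0.001,0.002,0,0.002,-0.002,0.002,0.66],[0.001,0.002,0,0.002,-0.002,0.002,0.66]]
  ],
  "squeeze": 15
}}

```text
time_s: 38.43
ee_pos: [0.5744, 0.293, 0.0108]
eef_rot: [3.141, -0.0, 2.792]
force: [0.1, -0.5, -0.3]
grip_width: 0.0405
```

Emit:
{"op": "servo_tool", "data": {
  "moves": [
    [[0,0,0,0,0,0,0.66],[0,0,0,0,0,0,0.66],[0,0,0,0,0,0,0.66]]
  ],
  "squeeze": 20
}}

```text
time_s: 38.68
ee_pos: [0.5745, 0.293, 0.0109]
eef_rot: [3.141, -0.0, 2.792]
force: [-0.8, -0.3, -0.6]
grip_width: 0.0403
```

```bash
python3 plan.py .5745 .293 .1 160; python3 ov.py o21
```

```text
t 38.68 p [0.5745 0.293  0.0109] rpy [ 1.7995e+02 -1.0000e-02  1.5994e+02] F [-0.8 -0.3 -0.6] w 0.0403 q [ 0.41  0.67  1.37  0.    1.1  -0.81]
[0.0005, -0.0001, -0.0006, -0.0001, 0.0001, -0.1783] dist mm 89.1
```

View pics/o21_scene.png

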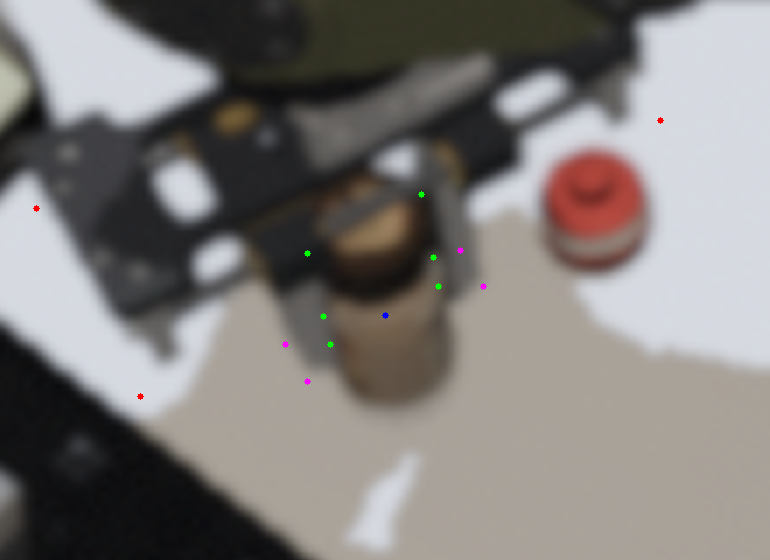

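Gripped (40.3 mm). Lift.

Emit:
{"op": "servo_tool", "data": {
  "moves": [
    [[0,0,0,0,0,-0.01,0.66],[0,0,0,0,0,-0.03,0.66],[0,0,0,0,0,-0.055,0.66],[0,0,0,0,0,-0.08,0.66],[0,0,0,0,0,-0.105,0.66],[0,0,0,0,0,-0.13,0.66],[0,0,0,0,0,-0.155,0.66],[0,0,0,0,0,-0.172,0.66],[0,0,0,0,0,-0.178,0.66],[0,0,0,0,0,-0.178,0.66]]
  ]
}}

```text
time_s: 39.62
ee_pos: [0.5747, 0.2931, 0.1008]
eef_rot: [3.14, 0.001, 2.792]
force: [-0.3, -0.1, -1.4]
grip_width: 0.0407
```

```bash
python3 plan.py .4555 -.2315 .1 160; python3 ov.py o22
```

```text
t 39.62 p [0.5747 0.2931 0.1008] rpy [1.7991e+02 4.0000e-02 1.5994e+02] F [-0.3 -0.1 -1.4] w 0.0407 q [ 0.41  0.57  1.31  0.    1.26 -0.81]
[0.001, 0.0005, -0.0006, -0.1359, -1.0673, -0.0001] dist mm 538.0
```

View pics/o22_scene.png

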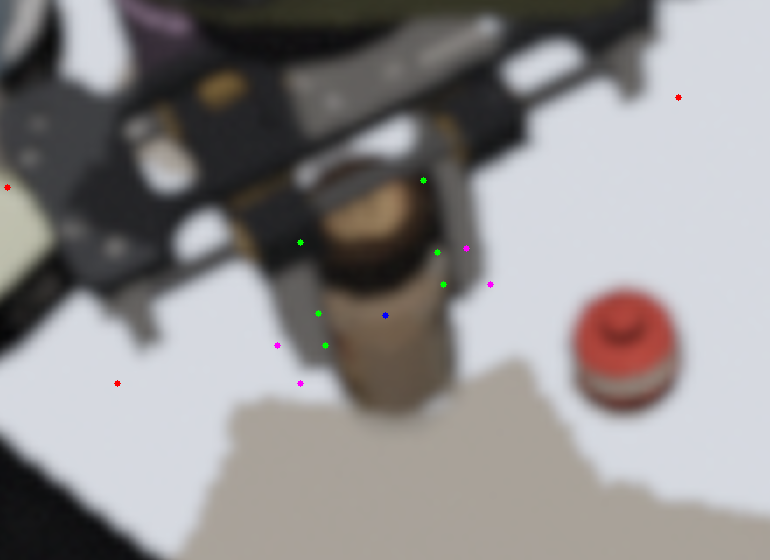

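Emit:
{"op": "servo_tool", "data": {
  "moves": [
    [[0,0,0,-0.002,-0.015,0,0.66],[0,0,0,-0.006,-0.045,0,0.66],[0,0,0,-0.011,-0.09,0,0.66],[0,0,0,-0.018,-0.14,0,0.66],[0,0,0,-0.024,-0.19,0,0.66],[0,0,0,-0.031,-0.24,0,0.66],[0,0,0,-0.037,-0.29,0,0.66],[0,0,0,-0.043,-0.34,0,0.66],[0,0,0,-0.05,-0.39,0,0.66],[0,0,0,-0.056,-0.44,0,0.66],[0,0,0,-0.062,-0.48,0,0.66],[0,0,0,-0.066,-0.52,0,0.66]]
  ]
}}

```text
time_s: 40.72
ee_pos: [0.5151, 0.0357, 0.0987]
eef_rot: [-3.141, -0.002, 2.791]
force: [0.3, -0.5, -1.0]
grip_width: 0.0407
```

```bash
python3 plan.py .4555 -.2315 .1 160
```

```text
t 40.72 p [0.5151 0.0357 0.0987] rpy [-1.7999e+02 -9.0000e-02  1.5991e+02] F [ 0.3 -0.5 -1. ] w 0.0407 q [-0.    0.3   1.7   0.    1.14 -1.22]
[-0.0001, -0.001, -0.001, -0.0717, -0.5429, -0.0027] dist mm 273.8
```

Emit:
{"op": "servo_tool", "data": {
  "moves": [
    [[0,0,0,-0.006,-0.045,0,0.66],[0,0,0,-0.012,-0.09,0,0.66],[0,0,0,-0.018,-0.14,0,0.66],[0,0,0,-0.025,-0.19,0,0.66],[0,0,0,-0.032,-0.24,0,0.66],[0,0,0,-0.038,-0.29,0,0.66],[0,0,0,-0.045,-0.34,0,0.66],[0,0,0,-0.052,-0.39,0,0.66],[0,0,0,-0.058,-0.44,0,0.66],[0,0,0,-0.064,-0.485,0,0.66],[0,0,0,-0.069,-0.52,0,0.66],[0,0,0,-0.072,-0.543,0,0.66]]
  ]
}}

```text
time_s: 41.72
ee_pos: [0.4545, -0.2332, 0.0981]
eef_rot: [-3.141, -0.002, 2.79]
force: [-1.0, 0.4, -1.0]
grip_width: 0.0406
```

Emit:
{"op": "servo_tool", "data": {
  "moves": [
    [[0,0,0,0,-0.001,0,0.66],[0,0,0,0,-0.001,0,0.66],[0,0,0,0,-0.001,0,0.66]]
  ]
}}

```text
time_s: 41.97
ee_pos: [0.4543, -0.2329, 0.0979]
eef_rot: [3.142, -0.003, 2.79]
force: [0.6, -1.0, -1.0]
grip_width: 0.0405
```

```bash
python3 plan.py .4555 -.2315 .0179 160; python3 ov.py o23;  python3 st.py p10 .4555 -.2315 .010:.057 .004:.057
```

```text
t 41.97 p [ 0.4543 -0.2329  0.0979] rpy [ 1.8000e+02 -1.7000e-01  1.5985e+02] F [ 0.6 -1.  -1. ] w 0.0405 q [-0.55  0.29  1.72 -0.    1.13 -1.76]
[0.0, -0.0019, -0.0017, -0.0018, 0.0035, 0.16] dist mm 80.0
```

View pics/o23_scene.png

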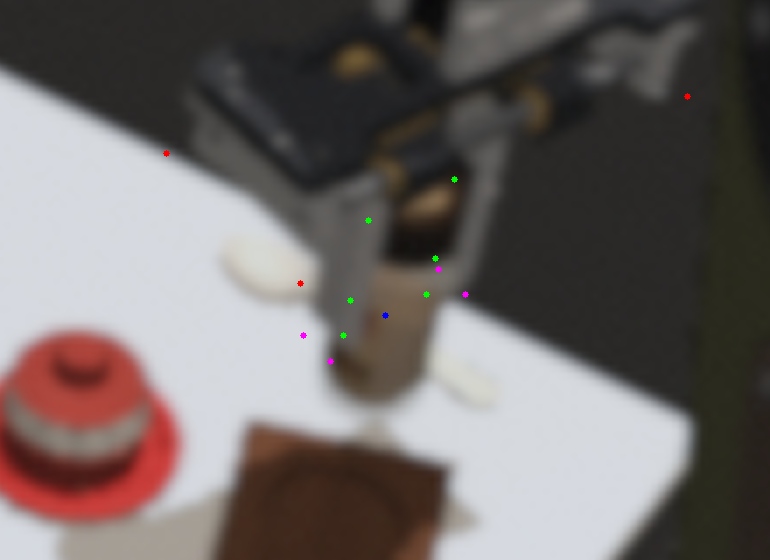

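View pics/p10.png

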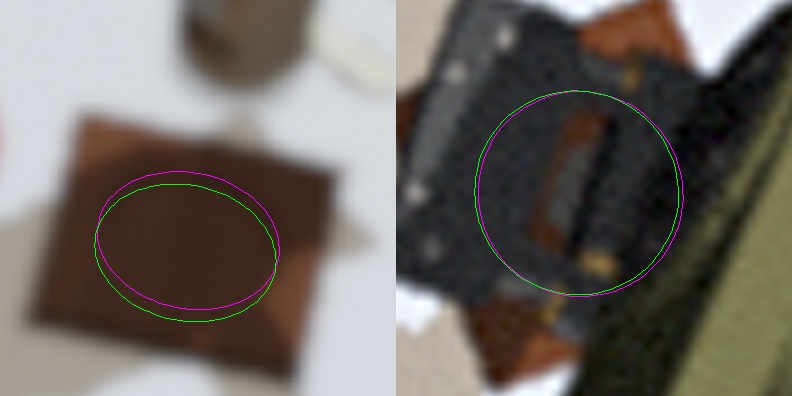

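Emit:
{"op": "servo_tool", "data": {
  "moves": [
    [[0,-0.002,-0.002,-0.002,0.0035,0.01,0.66],[0,-0.002,-0.002,-0.002,0.0035,0.03,0.66],[0,-0.002,-0.002,-0.002,0.0035,0.05,0.66],[0,-0.002,-0.002,-0.002,0.0035,0.07,0.66],[0,-0.002,-0.002,-0.002,0.0035,0.09,0.66],[0,-0.002,-0.002,-0.002,0.0035,0.107,0.66],[0,-0.002,-0.002,-0.002,0.0035,0.122,0.66],[0,-0.002,-0.002,-0.002,0.0035,0.132,0.66],[0,-0.002,-0.002,-0.002,0.0035,0.138,0.66],[0,-0.002,-0.002,-0.002,0.0035,0.138,0.66]]
  ]
}}

```text
time_s: 43.0
ee_pos: [0.4558, -0.2315, 0.0286]
eef_rot: [-3.142, -0.0, 2.794]
force: [-0.5, 0.3, -0.6]
grip_width: 0.0408
```

```bash
python3 plan.py .4555 -.2315 .0175 160; python3 st2.py p11 .4555 -.2315 .010:.057 .022:.041 .127:.041
```

```text
t 43.0 p [ 0.4558 -0.2315  0.0286] rpy [-180.     -0.    160.07] F [-0.5  0.3 -0.6] w 0.0408 q [-0.54  0.39  1.77 -0.    0.98 -1.76]
[-0.0, -0.0, 0.0008, 0.0005, -0.0002, 0.0221] dist mm 11.1
```

View pics/p11.png

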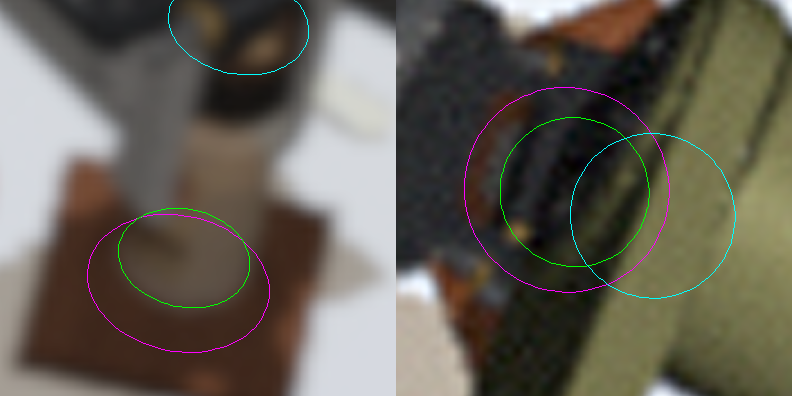

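Emit:
{"op": "servo_tool", "data": {
  "moves": [
    [[0,0,0,0,0,0.006,0.66],[0,0,0,0,0,0.012,0.66],[0,0,0,0,0,0.018,0.66],[0,0,0,0,0,0.022,0.66],[0,0,0,0,0,0.023,0.66],[0,0,0,0,0,0.023,0.66]]
  ]
}}

```text
time_s: 43.6
ee_pos: [0.4561, -0.2317, 0.0177]
eef_rot: [-3.141, 0.001, 2.794]
force: [-0.2, 0.4, -0.7]
grip_width: 0.0405
```

Emit:
{"op": "servo_tool", "data": {
  "moves": [
    [[0,0,0,0,0,0.001,0.66],[0,0,0,0,0,0.002,0.66],[0,0,0,0,0,0.002,0.66]]
  ]
}}

```text
time_s: 43.85
ee_pos: [0.456, -0.2317, 0.0167]
eef_rot: [-3.141, 0.001, 2.794]
force: [-0.4, -0.3, -1.0]
grip_width: 0.04
```

Emit:
{"op": "servo_tool", "data": {
  "moves": [
    [[0,0,0,0,0,0.001,0.66],[0,0,0,0,0,0.002,0.66],[0,0,0,0,0,0.002,0.66]]
  ]
}}

```text
time_s: 44.1
ee_pos: [0.456, -0.2317, 0.0156]
eef_rot: [-3.141, 0.001, 2.794]
force: [-0.4, -0.1, -0.5]
grip_width: 0.0407
```

Emit:
{"op": "servo_tool", "data": {
  "moves": [
    [[0,0,0,0,0,0.001,0.66],[0,0,0,0,0,0.0015,0.66],[0,0,0,0,0,0.0015,0.66]]
  ]
}}

```text
time_s: 44.35
ee_pos: [0.456, -0.2317, 0.0148]
eef_rot: [-3.141, 0.001, 2.794]
force: [0.2, -0.2, -0.5]
grip_width: 0.0407
```

Emit:
{"op": "servo_tool", "data": {
  "moves": [
    [[0,0,0,0,0,0.001,0.66],[0,0,0,0,0,0.001,0.66]]
  ]
}}

```text
time_s: 44.52
ee_pos: [0.4561, -0.2317, 0.0148]
eef_rot: [-3.141, 0.001, 2.794]
force: [-1.4, 1.2, 6.0]
grip_width: 0.0407
```

Contact at the expected height. Release.

Emit:
{"op": "servo_tool", "data": {
  "moves": [
    [[0,0,0,0,0,0,0.56],[0,0,0,0,0,0,0.53],[0,0,0,0,0,0,0.48],[0,0,0,0,0,0,0.42],[0,0,0,0,0,0,0.36],[0,0,0,0,0,0,0.3],[0,0,0,0,0,0,0.25],[0,0,0,0,0,0,0.2],[0,0,0,0,0,0,0.2]]
  ]
}}

```text
time_s: 45.27
ee_pos: [0.4561, -0.2317, 0.0148]
eef_rot: [-3.141, 0.001, 2.794]
force: [-0.4, 0.7, -1.0]
grip_width: 0.0749
```

Emit:
{"op": "servo_tool", "data": {
  "moves": [
    [[0,0,0,0,0,-0.02,0.2],[0,0,0,0,0,-0.05,0.2],[0,0,0,0,0,-0.1,0.2],[0,0,0,0,0,-0.15,0.2],[0,0,0,0,0,-0.2,0.2],[0,0,0,0,0,-0.25,0.2],[0,0,0,0,0,-0.3,0.2],[0,0,0,0,0,-0.3,0.2]]
  ]
}}

```text
time_s: 45.93
ee_pos: [0.4576, -0.2325, 0.1704]
eef_rot: [-3.14, 0.008, 2.794]
force: [0.1, 0.7, 0.9]
grip_width: 0.0751
```

```bash
python3 plan.py .35 .25 .16 160 .25 .45 .16 160;  python3 st2.py p12 .4555 -.2315 .010:.057 .004:.041 .109:.041
```

```text
t 45.93 p [ 0.4576 -0.2325  0.1704] rpy [-179.9     0.48  160.08] F [0.1 0.7 0.9] w 0.0751 q [-0.54  0.22  1.64 -0.    1.28 -1.76]
[-0.0011, 0.0053, 0.0009, 0.5313, 0.834, 0.0149] dist mm 494.5
[-0.0011, 0.0053, 0.0009, 0.8556, 1.1419, 0.0116] dist mm 223.6
```

View pics/p12.png

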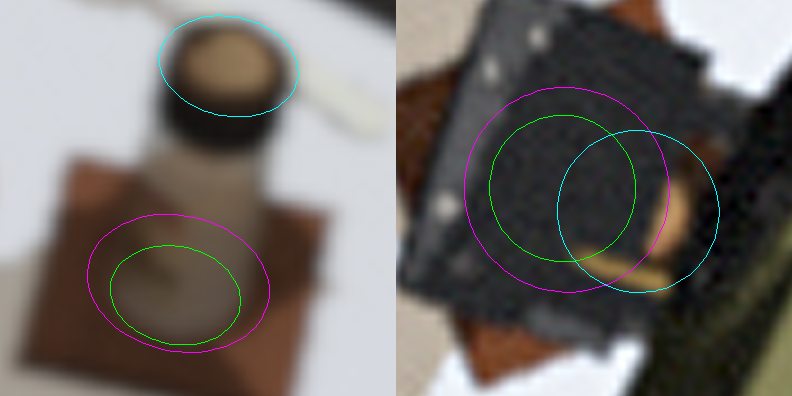

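Emit:
{"op": "servo_tool", "data": {
  "moves": [
    [[0,0,0,0.04,0.063,0,0.2],[0,0,0,0.08,0.126,0,0.2],[0,0,0,0.12,0.189,0,0.2],[0,0,0,0.16,0.252,0,0.2],[0,0,0,0.2,0.315,0,0.2],[0,0,0,0.24,0.378,0,0.2],[0,0,0,0.28,0.44,0,0.2],[0,0,0,0.32,0.504,0,0.2],[0,0,0,0.36,0.567,0,0.2],[0,0,0,0.4,0.63,0,0.2],[0,0,0,0.44,0.69,0,0.2],[0,0,0,0.48,0.75,0,0.2]]
  ]
}}

```text
time_s: 47.03
ee_pos: [0.357, 0.2041, 0.1642]
eef_rot: [-3.14, 0.002, 2.794]
force: [1.4, -0.3, 0.7]
grip_width: 0.0753
```

Emit:
{"op": "servo_tool", "data": {
  "moves": [
    [[0,0,0,0.05,0.063,0,0.2],[0,0,0,0.1,0.126,0,0.2],[0,0,0,0.15,0.18,0,0.2],[0,0,0,0.2,0.24,0,0.2],[0,0,0,0.25,0.29,0,0.2],[0,0,0,0.25,0.29,0,0.2],[0,0,0,0.25,0.29,0,0.2]]
  ]
}}

```text
time_s: 47.62
ee_pos: [0.2877, 0.3834, 0.1625]
eef_rot: [-3.138, 0.001, 2.797]
force: [0.2, -0.1, -0.2]
grip_width: 0.0755
```

```bash
python3 plan.py;  python3 st2.py p13 .4555 -.2315 .010:.057 .004:.041 .109:.041
python3 - <<'E'
from h import *
for n in("scene","top"):
    im=cam(n)[0]; cv2.imwrite(f"pics/{n}F.png",cv2.resize(im[:,:,::-1],(800,600),interpolation=cv2.INTER_CUBIC))
E
```

```text
t 47.62 p [0.2877 0.3834 0.1625] rpy [-1.7978e+02  6.0000e-02  1.6025e+02] F [ 0.2 -0.1 -0.2] w 0.0755 q [ 0.85  0.16  1.73 -0.    1.26 -0.37]
```

View pics/p13.png

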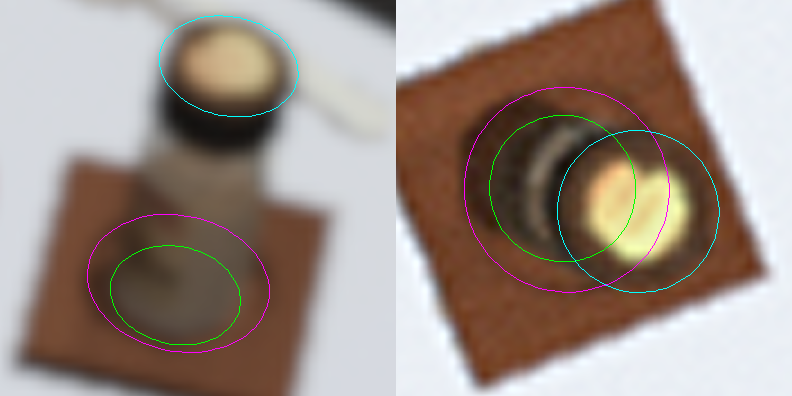

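View pics/topF.png

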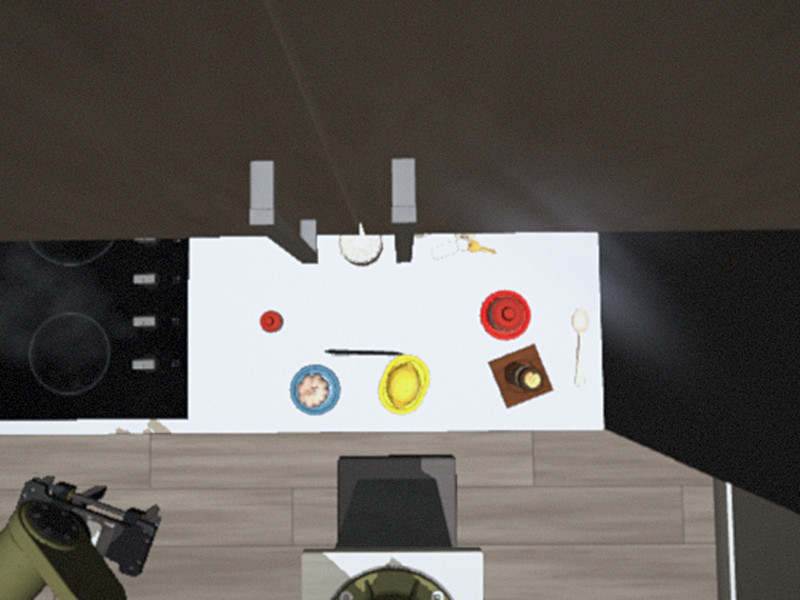

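View pics/sceneF.png

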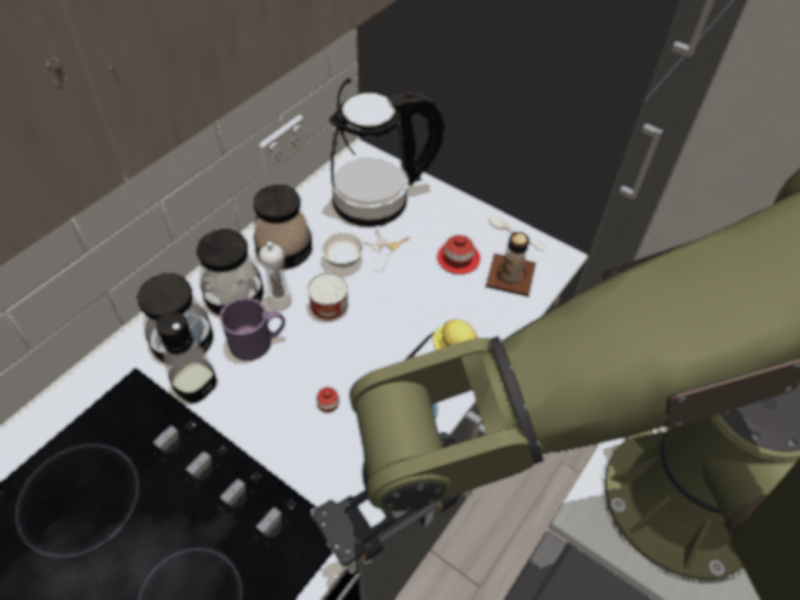

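```bash
python3 -c "
from station import *
print(hand_in())"
```

```text
the job is handed in; nothing more can be done
None
```

The job is handed in at about 48 s on the robot's clock. The lemon, timer, garlic and jar were each set on their rest, in that order, and let go only after a light contact.

**What the last pictures showed:**
- **Positions:** Each item is within about 2 mm of the middle of its rest. The lemon lies along its dish, and the timer and the jar stand upright.
- **Left alone:** The tin, the teaspoon and the smaller red timer look unmoved.
- **Arm:** It was clear of everything at hand-in, with no force on the tool.

**What disagreed or failed:**
- **Tool height:** The fingertips really sit 30.6 mm above the TCP height the robot reports. I found this by touching an empty patch of worktop, at up to about 29 N, and corrected every height after that. The set-down contacts then agreed with it.
- **First lemon grasp:** It slipped off the top because of that offset. The lemon had not visibly shifted, and the second grasp held.
- **Garlic:** The fingers closed to 52 mm, less than its 57–60 mm width, but the grip held.
- **Final check on the garlic and lemon:** The arm hid the garlic and part of the lemon in the last scene view, so their final check rests on the top view. I had confirmed both in the two views earlier.

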